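# Close the arc-lamp unit after a lamp change and strike the lamp

### The job

Refit the loose grey cover on the microscope's lamp unit: angle its tongue into the groove under the near edge of the lamp opening (feel for the edge: the lamp carriage stands wherever it was last focused), lower it flat and press, without forcing it, until it is flush and the spring catch has snapped over its far edge. Then, never with the lamp still uncovered, twist the red ignition switch clockwise all the way to its stop and let it spring back. Do not disturb the steel tray with the spent lamp in it.

Things in the scene. Friction and masses are not known exactly. Their poses are not given: they have to be found in the camera images.
- lamp_unit: Cream lamp console, fixed: 260 mm (x) by 300 mm (y), flat deck 95 mm above the bench. Origin at the centre of its underside, z up; its -x front faces the robot roughly, +y is left seen from there ('unit frame'). In its deck sits a bare-metal lamp carriage, top level with the deck, clamped anywhere on its focusing slide: up to 15 mm either way along unit x, not reported.
- opening_mid (a point): Unit frame (-5.5, 45, 95) mm: centre of the carriage's lamp opening at deck height IF the carriage stands mid-slide ('mid' = so; add the unknown slide). Mid: opening x -62 to +51, y -27.5 to +117.5 mm in a 5 mm plate; cover ledges 5 mm below deck level, 10 mm wide on both y sides, 7 mm on the far (+x) side. Lamp bay below: free to 38 mm below the deck. Fixed to the unit; axes of the unit.
- cover: Loose cover, 0.3 to 0.5 kg, lying level, handle up. Origin at the centre of its underside. Grey plate 110 mm (x) by 140 mm (y), z 5.5 to 10.5 mm. Under it an inset slab, x -55 to +47, y -60 to +60, z 0 to 5.5 mm. Tongue on the -x side, near the yellow label; handle nearer the +x side. Centre of mass within 6 mm of x 0.
- tongue_tip (a point): Middle of the tip of the cover's tongue, upper edge: cover frame (-65, 0, 4) mm. Tongue: x -65 to -55, y -60 to +60, z 0 to 4. The groove (mid) is a slot under the opening's near plate edge (x -62), 14 mm deep, y -17.5 to 107.5, floor 16 mm below the deck. Level it cannot enter; tongue edge 20 to 30 degrees low it can, until the plate's near top edge meets the opening's edge.
- cover_grip (a point): Centre of the cover's black handle bar: cover frame (15, 0, 34.5) mm, axes of the cover. The bar is 12 mm thick (x), 90 mm long (y), 24 mm high (z 22.5 to 46.5); under it 12 mm of free room above the plate, between two feet at y -39 and +39 (12 mm wide).
- catch_edge (a point): Middle of the cover's edge opposite the tongue, on the top face: cover frame (55, 0, 10.5) mm. Seated, with the carriage mid-slide, the cover's origin is at unit (-5.5, 45, 84.5) mm, axes parallel to the unit's, plate flush with the deck, with a play of 1.5 mm in x and 2.5 mm in y on each side.
- catch (a joint): Slide of the catch bolt, m: 0 = sprung out, to 0.009 as it is pushed to unit +x; spring 3 to 7 N. Steel, on the carriage at the far side (mid: nose to x 45.4, y 30 to 60 mm), overhanging the opening 5.6 mm, underside 1.5 mm above deck level, 15 mm high steep bevel above; red tab behind, 24 mm high. The plate pressed down pushes it aside (8 to 20 N at the far edge), then it snaps back over it.
- igniter (a joint): Angle of the ignition switch, rad: 0 = at rest, grows clockwise seen from above, stop at 1.0; a spring (0.03 N m at rest, 0.08 N m at the stop) turns it back when let go.
- igniter_grip (a point): Grip point of the ignition switch, on its upright axis: unit frame (-15, -95, 122) mm. Red bar grip 46 mm long, 13 mm thick, from 8 to 37 mm above the deck, on a black disc 42 mm across; at rest the bar lies along the unit's x. The point's axes turn with the switch.
- tray: Bystander: open steel tray 120 x 150 x 30 mm, loose; origin at the centre of its underside.
- old_lamp: Bystander: the spent lamp lying in the tray, 110 mm long, two white 22 mm square end caps, glass between; origin at the middle of its underside.

How it is judged:
On the way, in this order (a step that is already met when the one before it is completed fails the run):
1. the cover lies flush with its tongue in the groove and the catch has sprung back over its far edge (z of tongue_tip in the frame of lamp_unit between 0.0863 and 0.0907 m and z of catch_edge in the frame of lamp_unit between 0.0925 and 0.0968 m and x of tongue_tip in the frame of lamp_unit between -0.0895 and -0.0515 m and y of tongue_tip in the frame of lamp_unit between 0.04 and 0.05 m and value of joint catch below 0.002 m), for 0.2 s.
2. with the cover locked, the ignition switch is turned clockwise to its stop (all of step 1 and value of joint igniter above 0.94 rad), for 0.1 s.
At the end, for the whole second after the job is handed in: Cover still: tongue tip within 19 mm along (carriage slide included), 5 mm across, 2.2 mm in height of its mid-slide seat; far edge at most 1.8 mm above, 2.5 mm below the deck; catch sprung back under 2 mm; ignition switch, once turned past 0.94 rad, back within 0.1 rad of rest (all of step 1 and value of joint igniter below 0.1 rad and linear speed of cover below 0.02 m/s); the robot touches nothing.
It fails at once if the ignition switch is turned while the cover is not locked (value of joint igniter above 0.35 rad and not (z of tongue_tip in the frame of lamp_unit between 0.0863 and 0.0907 m and z of catch_edge in the frame of lamp_unit between 0.0925 and 0.0968 m and x of tongue_tip in the frame of lamp_unit between -0.0895 and -0.0515 m and y of tongue_tip in the frame of lamp_unit between 0.04 and 0.05 m and value of joint catch below 0.002 m)).
It fails at once if the cover is forced against the lamp unit with over 100 N (contact force between cover and lamp_unit above 100 N).
It fails at once if the tray or the spent lamp in it is moved by more than 30 mm (distance of any of tray, old_lamp from where it was at the start of the episode above 0.03 m).
It also fails if it takes over 69 s, if anything falls off the work surface, if the arm or the gripper's body presses on something with over 40 N, if the wrist force passes 120 N, or if a joint passes its speed limit or range.

### The arm

A 6-joint arm with a two-finger parallel gripper is mounted at the origin on the work surface. World frame = base frame: x ahead of the robot, y to its left, z up, the work surface at z = 0. Lengths are in m, angles in rad, forces in N, time in s.
With the tool pointing down it reaches from about 0.375 to 0.9 m from the base axis. Payload 3.1 kg.
Tool frame: the origin (TCP) lies at the very end of the fingers, on their centre line; the grasp point (between the pads) lies 19 mm behind it; x points along the fingers, z is the direction in which the jaws open and shut, and the axes are right-handed (so a half turn about x gives the same grasp; the last joint's range is limited). The gripper opens to 87 mm and grips with 3 to 60 N. Pads are 19 mm wide; open, the fingers measure 117 mm over their backs; the gripper's body (75 mm by 190 mm) begins 51 mm behind the grasp point.
Start: joints at [-1.427, 0.527, 1.433, -0, 1.181, -0.178], TCP at [0.198, -0.593, 0.199] pointing down, gripper open.
Joint ranges: [-3.08, 3.08], [-0.75, 2.2], [0.22, 2.44], [-1.43, 4.57], [0, 2.65], [-2.85, 2.85]. Speed limits (rad/s): [2.79, 2.79, 3.14, 3.14, 3.14, 3.14].

### API

Orientations are given as a unit quaternion [x, y, z, w].
In Python, from rig import get_obs, vision, hand_in gives the robot as it stands. The module is installed in compiled form; this text tells all that it offers.
- The arm moves only by the tool step_arm, never from a script. Its arguments are lists of equal length, an entry for each row: "slide": the shift along the world's x, y, z scaled (see below), a list of three; "turn": the turn, a rotation vector about the world's x, y, z scaled (see below), a list of three. In form: {"slide": [[dx, dy, dz], ...], "turn": [[wx, wy, wz], ...]}. A call has 1 to 12 rows; each row is the pose to reach, as a shift and turn from the pose commanded when the call began, turning the shorter way round; what a row does not reach only later rows make up. The controller multiplies each number of a shift by 0.1 m and each number of a turn by 2 pi rad. A row lasts 1/10 s, in which the tool goes at most 50 mm and 8.59 degrees, less where a joint would pass 70% of its speed; a pose out of reach is approached as far as the arm can. A call with a number of a shift or a turn outside -1 to 1 is refused whole. A call with a gripper value outside its range is refused whole. "jaw" is the opening, from 0 (shut) to 1 (fully open), set as the call begins (left out, the last holds). The fingers move at their own pace and stop on an object; "newtons" is the grip in N (left out, the last holds). Time passes only in rows, so rows that repeat a pose let the fingers close. It gives the time, the measured TCP pose, the force and the opening at its end, in the units of the state.
- get_obs(): the state, without advancing time (a new reading comes with each control period).
- vision.camera(name): name is "scene" or "top"; returns a dict with "image" (480x640x3 uint8, red, green, blue), "depth" (480x640 float32, m along the optical axis (not along the pixel's ray), 0 where there is no reading), "mtx" (3x3 intrinsics, pixels), "T" (4x4, takes a point from camera to world coordinates). Camera axes: x right, y down, z forward; pixel columns grow to the right and rows downward; lengths in m; the calibration is good to about 2 mm. A picture is of the moment at which its call begins.
- hand_in(): hands the job in, once; it reports no verdict.
Trained networks look in a picture, given as the dict that the camera call returned (one of the last four; its "shot" number tells which), for a name from the list of things; names that differ only in an ending like _2 or _b are one class to them, and where a whole thing is asked for, a point or a joint stands for the part that bears it (a point fixed in the world has none). Each returns a list of dicts, best first, with "p" (0 to 1); they miss things now and then, are a little off and sometimes report something else, mostly with a low value. They report only what shows in the picture. A call takes as long as a camera call.
- vision.silhouettes(picture, thing): "mask" (480x640 bool, what is visible of it) and "centre" ([column, row] in pixels, amid what is visible of it).
- vision.spot_point(picture, thing): "centre" ([column, row] in pixels: a listed point, or the origin of a listed thing).
The state is a dict: "time": time; "q": joint angles; "joint_velocities": joint speeds; "joint_torque": joint torques, N m; "position": TCP position; "tool_rot": TCP orientation; "ft_force": force on the tool from outside, world axes, zero at the start; "moment": the same for the moment, N m; "grip_width": finger opening in m.
Only numpy, scipy, OpenCV 4.12 (cv2) and the standard library are available. Lean on these libraries where they do the work, as an engineer would, in place of code of your own. Each camera call takes 0.05 s, during which the arm holds its last target.

## Working session

There is one attempt and no reset: what is moved stays moved. The work goes in short steps, Python scripts to look and compute and a tool call to move; the robot and the scene stay as the last step left them, time stands still between calls to the robot, and variables do not carry over. Pictures are saved under pics/ and viewed, and the job is handed in when it is done.

Besides the shell and the picture viewer there is one more tool, called after "Request:" in YAML: its name, and indented under it one key for each argument. step_arm: Moves the arm, as the interface text tells. Its arguments: {"type":"object","properties":{"slide":{"type":"array"},"turn":{"type":"array"},"jaw":{"type":"number"},"newtons":{"type":"number"}},"required":["slide","turn"]}

```bash
mkdir -p pics; cat > h.py <<'E'
import numpy as np, cv2
from rig import get_obs, vision, hand_in
def shot(name,tag):
    p=vision.camera(name); cv2.imwrite(f'pics/{tag}.png',p['image'][:,:,::-1]); return p
def p3(p,c,r,d=None):
    m=p['mtx']
    if d is None: d=p['depth'][int(round(r)),int(round(c))]
    v=np.array([(c-m[0,2])/m[0,0]*d,(r-m[1,2])/m[1,1]*d,d,1]); return (p['T']@v)[:3]
def atz(p,c,r,z):
    a=p3(p,c,r,1.0); o=p['T'][:3,3]; return o+(a-o)*(z-o[2])/(a[2]-o[2])
def proj(p,X):
    q=np.linalg.inv(p['T'])@np.append(X,1); u=p['mtx']@q[:3]; return u[:2]/u[2]
def cloud(p):
    r,c=np.mgrid[0:480,0:640]; d=p['depth'];m=p['mtx']
    v=np.stack([(c-m[0,2])/m[0,0]*d,(r-m[1,2])/m[1,1]*d,d],-1)
    return v@p['T'][:3,:3].T+p['T'][:3,3]
E
python3 - <<'E'
from h import *
np.set_printoptions(precision=4,suppress=True)
o=get_obs(); print(o)
a=shot('scene','s0'); b=shot('top','t0')
for p in (a,b):
    print(p['T'],p['mtx'])
    for n in ['lamp_unit','opening_mid','cover','tongue_tip','cover_grip','catch_edge','igniter_grip','tray','old_lamp']:
        try:
            s=vision.spot_point(p,n)[:2]; print(n,[(x['p'],x['centre']) for x in s])
        except Exception as e: print(n,e)
E
```

```text
{'time': 0.0, 'q': array([-1.4265,  0.5285,  1.4339,  0.    ,  1.1814, -0.1785]), 'joint_velocities': array([-0.0005,  0.0006,  0.0003, -0.0009, -0.001 ,  0.0008]), 'joint_torque': array([ -0.0003, -44.0043, -17.6594,   0.063 ,   0.0583,  -0.0002]), 'position': array([ 0.1982, -0.5919,  0.198 ]), 'tool_rot': array([ 0.4137,  0.5744, -0.4126,  0.5733]), 'ft_force': array([-0.3493, -0.5839,  0.4542]), 'moment': array([-0.056 ,  0.0251, -0.0154]), 'grip_width': 0.08714330745340178}
[[ 0.0149  0.5303 -0.8477  1.4188]
 [ 0.9999 -0.0142  0.0087 -0.0059]
 [-0.0075 -0.8477 -0.5305  0.6896]
 [ 0.      0.      0.      1.    ]] [[467.2326   0.     316.9126]
 [  0.     467.2326 232.0597]
 [  0.       0.       1.    ]]
lamp_unit [(0.87, [331.8, 286.2])]
opening_mid [(0.57, [350.6, 248.2])]
cover [(0.65, [472.0, 283.3])]
tongue_tip [(0.77, [463.5, 263.0])]
cover_grip [(0.92, [477.1, 275.8])]
catch_edge []
igniter_grip [(0.61, [285.4, 240.2])]
tray [(0.72, [461.3, 264.9]), (0.56, [170.8, 268.8])]
old_lamp [(0.8, [168.0, 265.8]), (0.38, [330.0, 285.6])]
[[-0.024  -0.9977  0.0636  0.432 ]
 [-0.9997  0.0237 -0.0051 -0.0035]
 [ 0.0036 -0.0637 -0.998   1.0765]
 [ 0.      0.      0.      1.    ]] [[500.9611   0.     318.0059]
 [  0.     500.9611 240.2429]
 [  0.       0.       1.    ]]
lamp_unit [(0.78, [295.2, 216.2])]
opening_mid [(0.96, [272.0, 210.0]), (0.5, [296.2, 213.1])]
cover [(0.63, [143.6, 224.1])]
tongue_tip [(0.79, [143.4, 253.3]), (0.28, [344.3, 216.5])]
cover_grip [(0.62, [137.3, 213.4])]
catch_edge [(0.94, [138.5, 195.4])]
igniter_grip [(0.65, [343.4, 219.5]), (0.51, [139.0, 198.2])]
tray [(0.59, [480.2, 253.4]), (0.21, [344.0, 216.2])]
old_lamp [(0.89, [485.9, 248.6])]
```

View pics/s0.png

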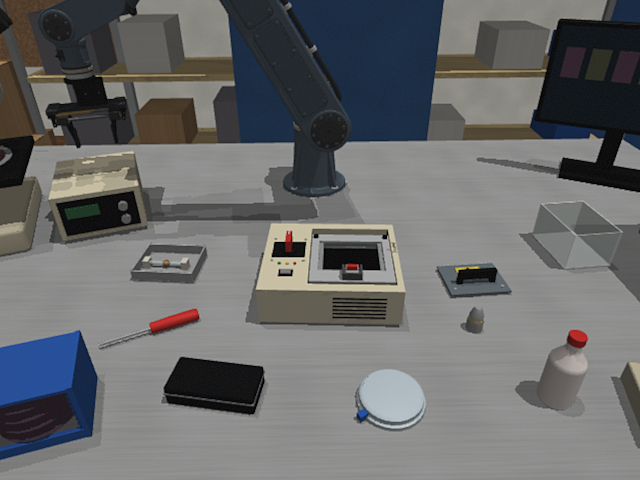

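View pics/t0.png

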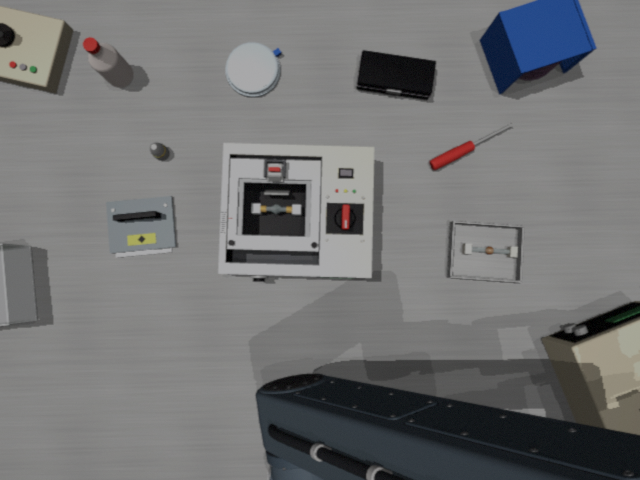

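The top view shows the unit at about (297,210), the cover at (140,227) with its yellow label on the near side, and the tray at (485,251). The scene view agrees. Next I'll measure the poses.

```bash
python3 - <<'E'
from h import *
np.set_printoptions(precision=4,suppress=True)
b=shot('top','t1'); C=cloud(b); Z=C[...,2]
big=cv2.resize(b['image'][130:290,90:390,::-1],None,fx=2.66,fy=2.66,interpolation=cv2.INTER_CUBIC); cv2.imwrite('pics/t1z.png',big)
m=np.zeros((480,640),bool); m[130:290,200:390]=1
s=m&(abs(Z-0.095)<0.006)
print('deck z',np.median(Z[s]))
sel=C[s][:,:2]
r=cv2.minAreaRect((sel*1000).astype(np.float32)); print('unit',r)
mu=np.zeros((480,640),bool); mu[180:270,95:190]=1
for lo,hi,n in((.004,.018,'plate'),(.035,.06,'bar')):
    s=mu&(Z>lo)&(Z<hi); 
    if s.sum()>5: print(n,s.sum(),np.median(Z[s]),cv2.minAreaRect((C[s][:,:2]*1000).astype(np.float32)))
for n in ['lamp_unit','cover','cover_grip']:
    for x in vision.silhouettes(b,n)[:1]:
        k=x['mask']; print(n,x['p'],k.sum(),x['centre'])
        if n=='cover':
            rr=cv2.minAreaRect(np.argwhere(k)[:,::-1].astype(np.float32)); bx=cv2.boxPoints(rr); print([atz(b,*c,0.0105) for c in bx])
for n,c,z in (('cover_tongue',(143.4,253.3),.004),('grip',(137.3,213.4),.0345),('catch',(138.5,195.4),.0105),('ign',(343.4,219.5),.122),('opening',(272,210),.095)): print(n,atz(b,*c,z))
E
```

```text
deck z 0.09414883070212188
unit ((556.3300170898438, 31.67644500732422), (300.9433288574219, 260.5315246582031), 87.05290985107422)
plate 3192 0.00973972600759343 ((543.7622680664062, 367.5237731933594), (198.24227905273438, 187.03599548339844), 88.32862091064453)
bar 282 0.04526477804801776 ((557.973388671875, 369.49932861328125), (12.998361587524414, 90.0536880493164), 3.7294347286224365)
lamp_unit 0.6 20138 [295.5, 211.3]
cover 0.81 3577 [138.8, 227.7]
[array([0.5917, 0.4449, 0.0105]), array([0.6036, 0.3037, 0.0105]), array([0.4838, 0.2916, 0.0105]), array([0.4721, 0.4318, 0.0105])]
cover_grip 0.63 3846 [142.5, 225.4]
cover_tongue [0.4812 0.365  0.004 ]
grip [0.5635 0.3671 0.0345]
catch [0.6053 0.373  0.0105]
ign [ 0.5314 -0.058   0.122 ]
opening [0.5564 0.0806 0.095 ]
```

View pics/t1z.png

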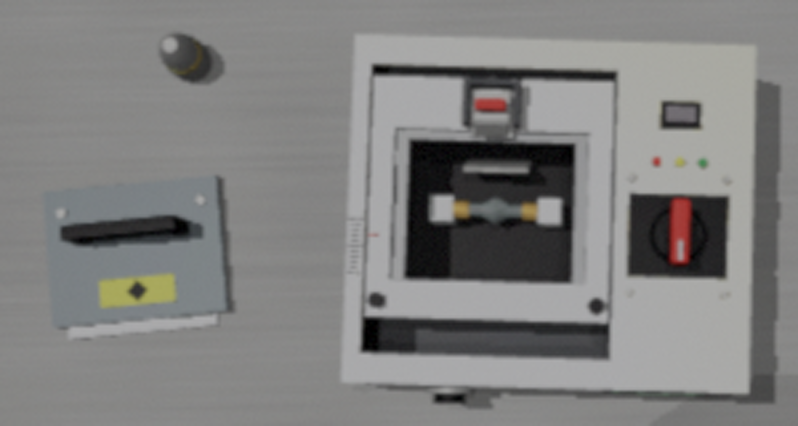

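The zoomed view shows the carriage shifted away from the robot: the wide dark gap is on its near side. I'll rectify both regions onto their planes so I can measure edges.

```bash
cat >> h.py <<'E'
def rect(p,z,x0,x1,y0,y1,s=2000.):
    """image with up=+x, left=+y ; s px per m"""
    w=int((y1-y0)*s);h=int((x1-x0)*s)
    W=np.array([[x1,y1],[x1,y0],[x0,y0],[x0,y1]])
    src=np.float32([proj(p,[a,b,z]) for a,b in W]); dst=np.float32([[0,0],[w,0],[w,h],[0,h]])
    return cv2.warpPerspective(p['image'][:,:,::-1],cv2.getPerspectiveTransform(src,dst),(w,h),flags=cv2.INTER_CUBIC)
def edge(g,a,b,x1,y1,half=0.008,s=2000.,n=40,sign=0):
    """fit edge near line a->b (world xy); returns mean pt & dir"""
    a=np.array(a,float);b=np.array(b,float);d=(b-a)/np.linalg.norm(b-a);nn=np.array([-d[1],d[0]])
    ts=np.arange(-half,half,0.0005); P=[]
    for t in np.linspace(0,1,n):
        c=a+t*(b-a); q=c+ts[:,None]*nn
        v=cv2.remap(g,((y1-q[:,1])*s).astype(np.float32)[None],((x1-q[:,0])*s).astype(np.float32)[None],cv2.INTER_LINEAR)[0].astype(float)
        v=np.convolve(v,np.ones(3)/3,'same'); gr=np.gradient(v); gr[:3]=0;gr[-3:]=0
        gg=abs(gr) if sign==0 else gr*sign
        i=np.argmax(gg); P.append(c+ts[i]*nn)
    P=np.array(P,np.float32)
    vx,vy,x,y=cv2.fitLine(P,cv2.DIST_HUBER,0,.01,.01).ravel()
    dd=np.array([vx,vy]); dd*=np.sign(dd@d); r=(P-[x,y])@np.array([-dd[1],dd[0]])
    return np.array([x,y]),dd,np.median(abs(r))
def inter(l,m):
    A=np.array([l[1],-m[1]]).T; t=np.linalg.solve(A,m[0]-l[0]); return l[0]+t[0]*l[1]
E
python3 - <<'E'
from h import *
np.set_printoptions(precision=4,suppress=True)
b=shot('top','t2')
im=rect(b,.095,.40,.71,-.14,.20); cv2.imwrite('pics/ru.png',im)
im=rect(b,.0105,.46,.63,.27,.47); cv2.imwrite('pics/rc.png',cv2.resize(im,None,fx=1.5,fy=1.5))
a=shot('scene','s2'); im=rect(a,.095,.40,.71,-.14,.20); cv2.imwrite('pics/rus.png',im)
E
```

```text
(no output)
```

View pics/ru.png

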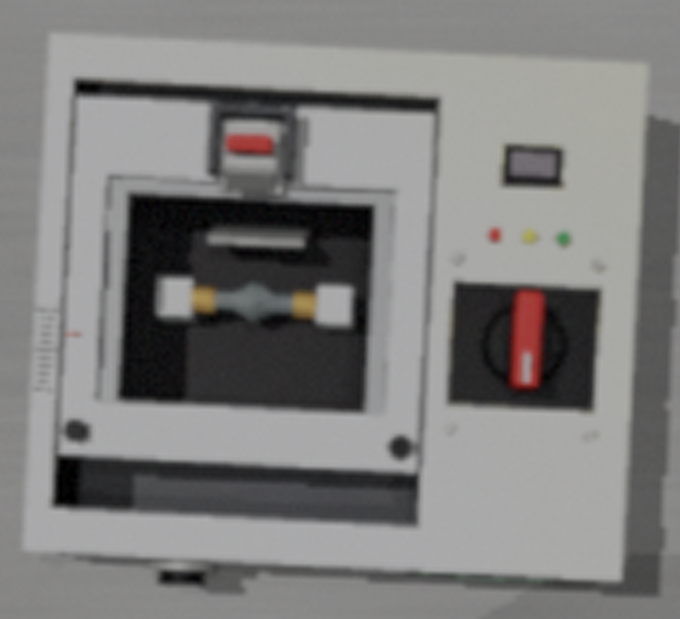

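View pics/rc.png

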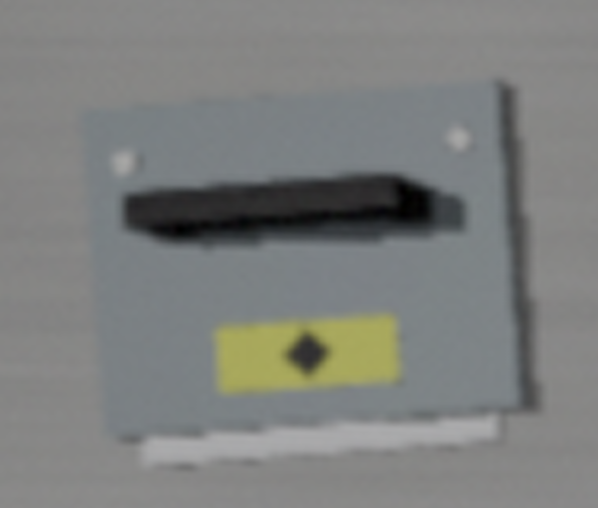

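View pics/rus.png

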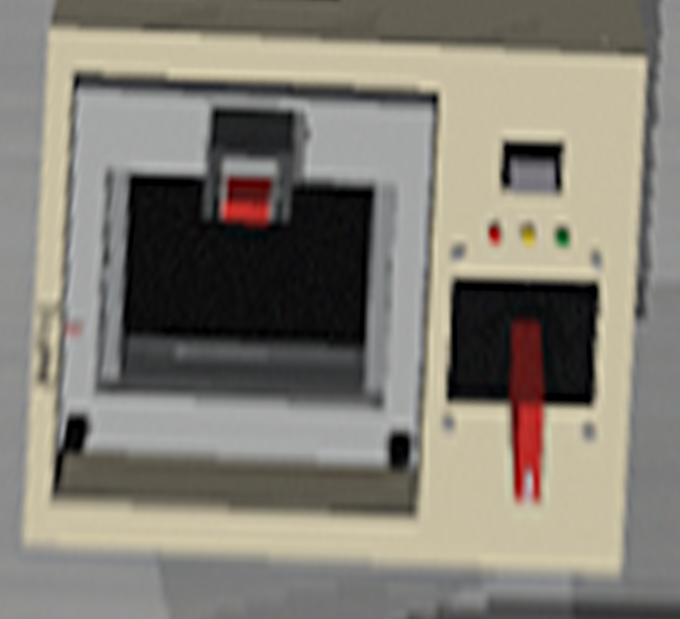

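```bash
python3 - <<'E'
from h import *
np.set_printoptions(precision=4,suppress=True)
b=shot('top','t3')
x1,y1=.71,.20
g=cv2.cvtColor(rect(b,.095,.40,.71,-.14,.20),cv2.COLOR_BGR2GRAY)
w=lambda c,r:(x1-r/2000,y1-c/2000)
L=edge(g,w(48,80),w(25,520),x1,y1); R=edge(g,w(646,110),w(625,560),x1,y1)
T=edge(g,w(80,35),w(620,63),x1,y1); B=edge(g,w(50,552),w(590,580),x1,y1)
cs=[inter(a,c) for a,c in((T,L),(T,R),(B,R),(B,L))]; print('unit corners',cs,[x[2] for x in(L,R,T,B)])
cen=np.mean(cs,0); yx=(cs[0]-cs[1])+(cs[3]-cs[2]); yaw=np.arctan2(-yx[0],yx[1]); xx=(cs[0]-cs[3])+(cs[1]-cs[2]); yaw2=np.arctan2(xx[1],xx[0])
print(cen,np.degrees([yaw,yaw2]),np.linalg.norm(yx)/2,np.linalg.norm(xx)/2)
Rm=np.array([[np.cos(yaw),-np.sin(yaw)],[np.sin(yaw),np.cos(yaw)]])
un=lambda l:(Rm.T@(l[0]-cen))
for n,a,c in(('near',(130,402),(350,412)),('far',(320,188),(385,191)),('far2',(120,179),(200,183)),('left',(107,200),(98,380)),('right',(396,210),(386,395)),('carrL',(74,120),(64,400)),('carrR',(437,120),(421,440)),('carrN',(80,457),(400,472)),('carrF',(90,96),(420,106)),):
    l=edge(g,w(*a),w(*c),x1,y1,half=.005); print(n,un(l),l[2])
x1,y1=.63,.47
g=cv2.cvtColor(rect(b,.0105,.46,.63,.27,.47),cv2.COLOR_BGR2GRAY)
w=lambda c,r:(x1-r/3000,y1-c/3000)
L=edge(g,w(86,130),w(106,420),x1,y1,half=.006); R=edge(g,w(501,100),w(519,390),x1,y1,half=.006)
T=edge(g,w(100,108),w(480,84),x1,y1,half=.006); B=edge(g,w(130,437),w(500,412),x1,y1,half=.006)
cs=[inter(a,c) for a,c in((T,L),(T,R),(B,R),(B,L))]; print('cover',cs,[x[2] for x in(L,R,T,B)])
cen=np.mean(cs,0); yx=(cs[0]-cs[1])+(cs[3]-cs[2]); xx=(cs[0]-cs[3])+(cs[1]-cs[2])
print(cen,np.degrees([np.arctan2(-yx[0],yx[1]),np.arctan2(xx[1],xx[0])]),np.linalg.norm(yx)/2,np.linalg.norm(xx)/2)
E
```

```text
unit corners [array([0.6939, 0.1761], dtype=float32), array([ 0.6782, -0.1242], dtype=float32), array([ 0.4192, -0.1112], dtype=float32), array([0.4346, 0.1893], dtype=float32)] [np.float32(0.000263074), np.float32(0.00018227802), np.float32(1.3077612e-05), np.float32(0.00036231434)]
[0.5565 0.0325] [-2.9549 -2.8982] 0.3008231 0.25951228
near [-0.0519  0.0465] 0.00017455238
far [ 0.0602 -0.0071] 0.00010302606
far2 [0.0611 0.0952] 0.00034268817
left [0.0097 0.118 ] 0.0004597311
right [ 0.0071 -0.0277] 0.00025764416
carrL [0.013  0.1355] 0.0014378235
carrR [ 0.0036 -0.0471] 0.0007770235
carrN [-0.081   0.0458] 0.00018778101
carrF [0.0998 0.0643] 0.00034719496
cover [array([0.594 , 0.4438], dtype=float32), array([0.6036, 0.3045], dtype=float32), array([0.4922, 0.2964], dtype=float32), array([0.4828, 0.4351], dtype=float32)] [np.float32(0.00054553), np.float32(0.00020000283), np.float32(0.00055163185), np.float32(0.0004734603)]
[0.5432 0.3699] [3.9266 4.2907] 0.13931823 0.11163098
```

```bash
cat >> h.py <<'E'
from scipy.spatial.transform import Rotation as Ro
UC=np.array([.5565,.0325]); UY=np.radians(-2.93)
def u2w(x,y,z): 
    c,s=np.cos(UY),np.sin(UY); return np.array([UC[0]+c*x-s*y,UC[1]+s*x+c*y,z])
def w2u(P):
    c,s=np.cos(UY),np.sin(UY); d=np.array(P[:2])-UC; return np.array([c*d[0]+s*d[1],-s*d[0]+c*d[1],P[2]])
def tool(yaw,th=0,flip=1):
    """tool down, jaw axis (tool z) along flip*heading yaw; tilted th (tongue low)"""
    R=np.zeros((3,3)); R[:,0]=[0,0,-1]; R[:,2]=[flip*np.cos(yaw),flip*np.sin(yaw),0]; R[:,1]=np.cross(R[:,2],R[:,0])
    return Ro.from_rotvec(-th*np.array([-np.sin(yaw),np.cos(yaw),0]))*Ro.from_matrix(R)
def go(tgt,Rt):
    o=get_obs(); R0=Ro.from_quat(o['tool_rot'])
    d=(np.array(tgt)-o['position'])/.1; w=(Rt*R0.inv()).as_rotvec()/(2*np.pi)
    print('pos',o['position'].round(4),'slide',d.round(3),'turn',w.round(4),'deg',round(np.linalg.norm(w)*360,1),'F',o['ft_force'].round(1),'t',o['time'])
E
python3 - <<'E'
from h import *
o=get_obs();print(Ro.from_quat(o['tool_rot']).as_matrix().round(3))
for f in(1,-1): go([.558,.3702,.25],tool(np.radians(4),0,f))
E
```

```text
[[ 0.     0.948  0.317]
 [ 0.     0.317 -0.948]
 [-1.     0.    -0.   ]]
pos [ 0.1983 -0.5927  0.1989] slide [3.597 9.629 0.511] turn [-0.     -0.      0.2097] deg 75.5 F [-0.1 -0.6  1.3] t 1.35
pos [ 0.1983 -0.5927  0.1989] slide [3.597 9.629 0.511] turn [-0.      0.     -0.2903] deg 104.5 F [-0.1 -0.6  1.3] t 1.35
```

Request:
step_arm:
  slide:
    - [0.33,0.33,0.3]
    - [0.66,0.66,0.6]
    - [1,1,0.9]
  turn:
    - [0,0,0.01]
    - [0,0,0.02]
    - [0,0,0.03]
  jaw: 0.6

```text
time: 1.65
position: [0.2883, -0.5023, 0.2802]
tool_rot: [0.357, 0.611, -0.357, 0.61]
ft_force: [0.4, -1.3, -0.2]
grip_width: 0.0707
```

Request:
step_arm:
  slide:
    - [0.5,0.5,0]
    - [1,1,0]
  turn:
    - [0,0,0.015]
    - [0,0,0.03]

```text
time: 1.85
position: [0.3598, -0.432, 0.2811]
tool_rot: [0.297, 0.641, -0.298, 0.643]
ft_force: [0.9, 0.1, 0.4]
grip_width: 0.0563
```

Request:
step_arm:
  slide:
    - [0.2,0.5,0]
    - [0.4,1,0]
  turn:
    - [0,0,0.015]
    - [0,0,0.03]

```text
time: 2.05
position: [0.3966, -0.338, 0.2797]
tool_rot: [0.235, 0.667, -0.235, 0.667]
ft_force: [0.8, 0.3, 0.4]
grip_width: 0.0534
```

Request:
step_arm:
  slide:
    - [0.1,0.5,0]
    - [0.2,1,0]
  turn:
    - [0,0,0.015]
    - [0,0,0.03]

```text
time: 2.25
position: [0.4156, -0.2397, 0.2797]
tool_rot: [0.172, 0.686, -0.172, 0.686]
ft_force: [1.7, -0.5, 1.4]
grip_width: 0.0524
```

Request:
step_arm:
  slide:
    - [0.1,0.5,0]
    - [0.2,1,0]
  turn:
    - [0,0,0.015]
    - [0,0,0.03]

```text
time: 2.45
position: [0.4349, -0.1417, 0.2799]
tool_rot: [0.106, 0.699, -0.106, 0.699]
ft_force: [0.9, -0.3, 0.7]
grip_width: 0.052
```

Request:
step_arm:
  slide:
    - [0.1,0.5,0]
    - [0.2,1,0]
  turn:
    - [0,0,0.015]
    - [0,0,0.03]

```text
time: 2.65
position: [0.4545, -0.0436, 0.2799]
tool_rot: [0.04, 0.706, -0.04, 0.706]
ft_force: [1.3, -0.7, 0.6]
grip_width: 0.052
```

Request:
step_arm:
  slide:
    - [0.1,0.5,0]
    - [0.2,1,0]
  turn:
    - [0,0,0.015]
    - [0,0,0.03]

```text
time: 2.85
position: [0.4741, 0.0546, 0.28]
tool_rot: [-0.027, 0.706, 0.027, 0.707]
ft_force: [2.2, -0.7, -0.7]
grip_width: 0.0522
```

Request:
step_arm:
  slide:
    - [0.1,0.5,0]
    - [0.2,1,0]
  turn:
    - [0,0,0]
    - [0,0,0]

```text
time: 3.05
position: [0.4937, 0.1527, 0.2799]
tool_rot: [-0.025, 0.706, 0.025, 0.707]
ft_force: [0.9, -0.9, 0.1]
grip_width: 0.0522
```

Request:
step_arm:
  slide:
    - [0.1,0.5,0]
    - [0.2,1,0]
  turn:
    - [0,0,0]
    - [0,0,0]

```text
time: 3.25
position: [0.5133, 0.2509, 0.2798]
tool_rot: [-0.025, 0.706, 0.025, 0.707]
ft_force: [1.1, -0.1, 0.3]
grip_width: 0.0523
```

```bash
python3 - <<'E'
from h import *
go([.558,.3702,.10],tool(np.radians(4),0,1)); print(get_obs()['grip_width'],get_obs()['q'])
E
```

```text
pos [0.5133 0.2509 0.2798] slide [ 0.447  1.193 -1.798] turn [ 0.      0.0001 -0.0003] deg 0.1 F [ 1.1 -0.1  0.3] t 3.25
0.052251741209010015 [ 2.59171287e-01  3.70000035e-01  1.46820299e+00 -2.48742630e-04
  1.30277616e+00  1.87429587e-01]
```

Request:
step_arm:
  slide:
    - [0.22,0.5,-0.4]
    - [0.43,1,-0.9]
    - [0.43,1,-0.9]
  turn:
    - [0,0,0]
    - [0,0,0]
    - [0,0,0]

```text
time: 3.55
position: [0.5563, 0.3508, 0.188]
tool_rot: [-0.026, 0.707, 0.026, 0.707]
ft_force: [0.3, -0.3, -0.6]
grip_width: 0.0522
```

```bash
python3 - <<'E'
from h import *
go([.558,.3702,.0155],tool(np.radians(4),0,1))
s=shot('scene','s3'); cv2.imwrite('pics/s3z.png',cv2.resize(s['image'][120:330,360:600,::-1],None,fx=3,fy=2.8))
E
```

```text
pos [0.5563 0.3508 0.188 ] slide [ 0.017  0.194 -1.725] turn [-0.     -0.     -0.0005] deg 0.2 F [ 0.3 -0.3 -0.6] t 3.55
```

View pics/s3z.png

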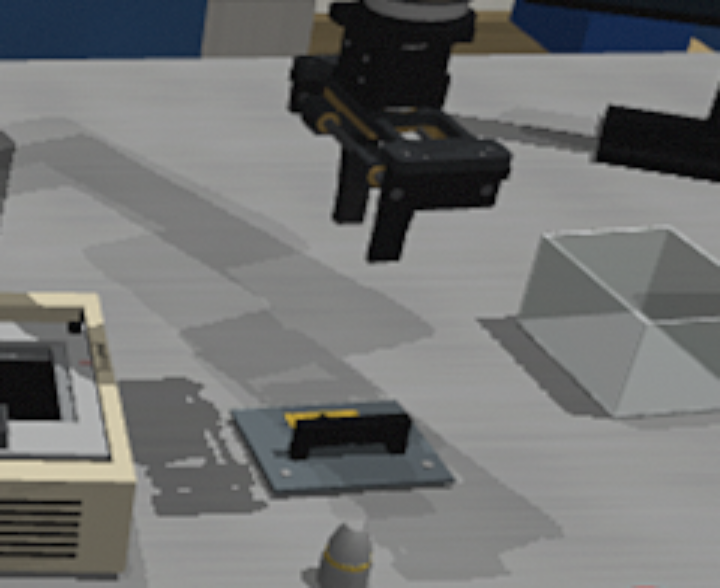

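The fingers, at about (385,200) in the crop, are in line over the cover's handle at (350,435). I'll descend in two stages.

Request:
step_arm:
  slide:
    - [0.02,0.19,-0.45]
    - [0.02,0.19,-0.9]
    - [0.02,0.19,-0.9]
  turn:
    - [0,0,0]
    - [0,0,0]
    - [0,0,0]

```text
time: 3.9
position: [0.5527, 0.3655, 0.0925]
tool_rot: [-0.028, 0.712, 0.023, 0.702]
ft_force: [-0.9, -1.1, -1.4]
grip_width: 0.052
```

Request:
step_arm:
  slide:
    - [0,0,-0.3]
    - [0,0,-0.6]
    - [0,0,-0.81]
    - [0,0,-0.81]
    - [0,0,-0.81]
  turn:
    - [0,0,0]
    - [0,0,0]
    - [0,0,0]
    - [0,0,0]
    - [0,0,0]

```text
time: 4.4
position: [0.5596, 0.3678, 0.0206]
tool_rot: [-0.025, 0.706, 0.025, 0.707]
ft_force: [-0.3, -0.0, -0.1]
grip_width: 0.0523
```

```bash
python3 - <<'E'
from h import *
go([.558,.3702,.0165],tool(np.radians(4),0,1))
s=shot('scene','s4'); cv2.imwrite('pics/s4z.png',cv2.resize(s['image'][180:330,400:600,::-1],None,fx=4,fy=4))
E
```

```text
pos [0.5596 0.3678 0.0206] slide [-0.016  0.024 -0.041] turn [-0.0002  0.0004 -0.0002] deg 0.2 F [-0.3 -0.  -0.1] t 4.4
```

View pics/s4z.png

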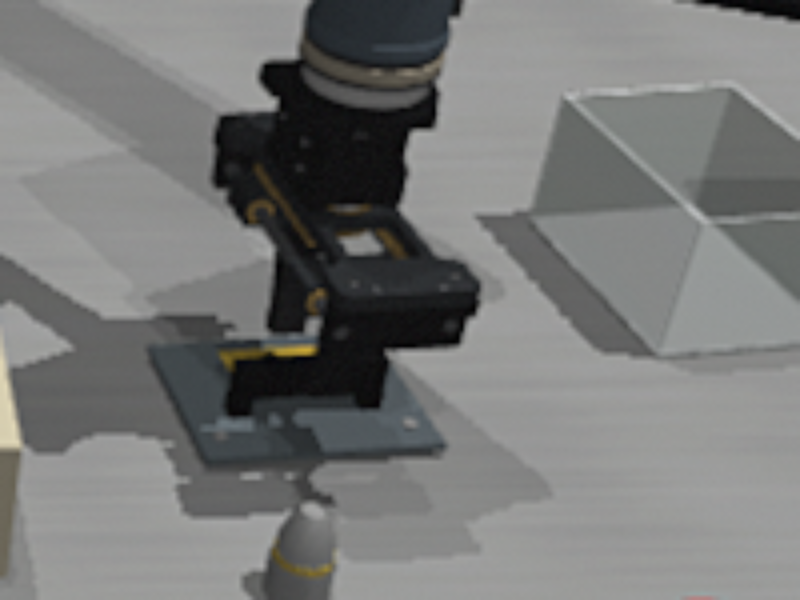

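```bash
python3 - <<'E'
from h import *
np.set_printoptions(precision=1,suppress=True)
s=shot('scene','s5');t=shot('top','t5')
o=get_obs();R=Ro.from_quat(o['tool_rot']).as_matrix();P=o['position']
im=s['image'][180:330,400:600,::-1]; im=cv2.resize(im,None,fx=4,fy=4)
def dot(X,c):
    u=(proj(s,X)-[400,180])*4; cv2.circle(im,tuple(int(v) for v in u),3,c,-1); print(u)
dot(P,(0,0,255))
for k in(.033,-.033):
    for h in (0,.05): dot(P+R[:,2]*k-R[:,0]*h,(0,255,0))
c,sn=np.cos(.07),np.sin(.07)
for y in(-.045,.045):
    for z in (.0225,.0465): dot([.5432+.021*c-sn*y,.3699+.021*sn+c*y,z],(255,0,255))
cv2.imwrite('pics/s5z.png',im); cv2.imwrite('pics/t5z.png',cv2.resize(t['image'][150:300,60:260,::-1],None,fx=4,fy=4))
E
```

```text
[298.2 390.3]
[319.9 425.7]
[335.7 354.3]
[277.6 356.7]
[291.6 287.3]
[230.2 397.4]
[236.6 364. ]
[381.5 388.4]
[389.7 355.1]
```

View pics/s5z.png

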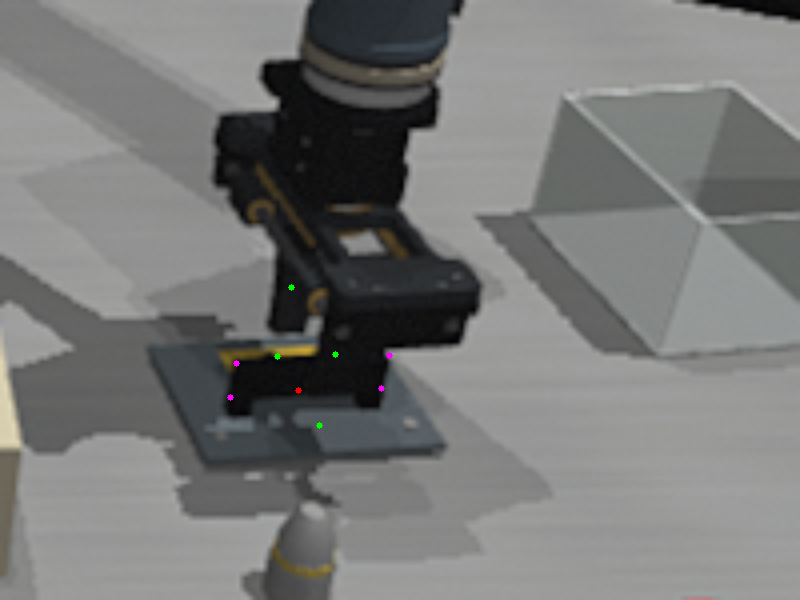

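View pics/t5z.png

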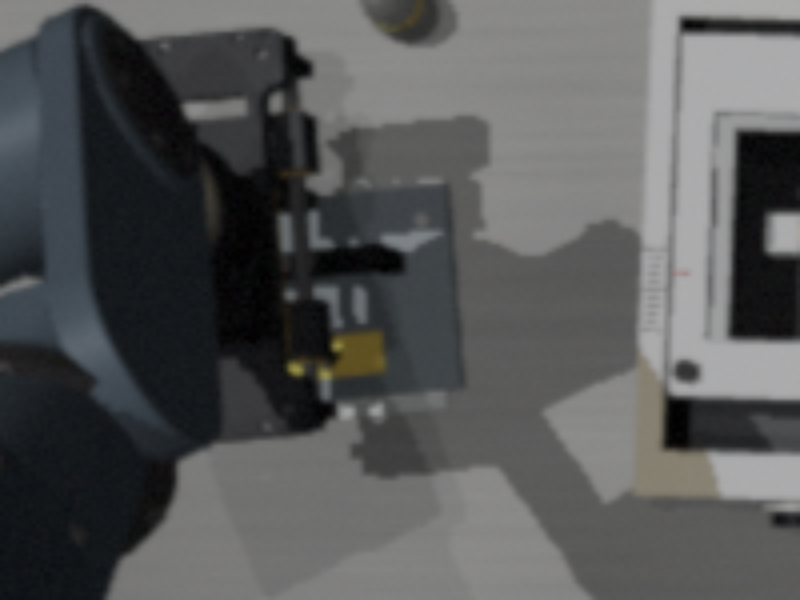

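```bash
python3 - <<'E'
from h import *
np.set_printoptions(precision=3,suppress=True)
s=vision.camera('scene'); C=cloud(s); o=get_obs(); print(o['position'],o['grip_width'],o['time'])
R=Ro.from_quat(o['tool_rot']).as_matrix()
for u,v in [(288,300),(288,325),(280,320),(355,345),(355,360),(340,380),(375,380),(335,300),(460,300),(250,380),(300,370),(300,395),(320,420),(280,352)]:
    c,r=400+u/4,180+v/4; X=C[int(round(r)),int(round(c))]; print((u,v),X,(X-o['position'])@R)
E
```

```text
[0.56  0.368 0.021] 0.05224592709663482 4.6
(288, 300) [0.533 0.363 0.066] [-0.045 -0.003 -0.027]
(288, 325) [0.533 0.366 0.049] [-0.028 -0.001 -0.027]
(280, 320) [0.534 0.36  0.053] [-0.032 -0.006 -0.026]
(355, 345) [0.647 0.355 0.119] [-0.097 -0.019  0.087]
(355, 360) [0.561 0.397 0.043] [-0.022  0.029  0.004]
(340, 380) [0.594 0.376 0.054] [-0.033  0.005  0.035]
(375, 380) [0.563 0.411 0.03 ] [-0.009  0.042  0.006]
(335, 300) [0.653 0.337 0.15 ] [-0.129 -0.038  0.091]
(460, 300) [0.652 0.4   0.149] [-0.127  0.025  0.095]
(250, 380) [0.569 0.334 0.036] [-0.015 -0.034  0.007]
(300, 370) [0.566 0.364 0.042] [-0.021 -0.005  0.006]
(300, 395) [0.563 0.369 0.019] [0.002 0.    0.003]
(320, 420) [0.571 0.38  0.008] [0.013 0.011 0.012]
(280, 352) [0.506 0.376 0.009] [ 0.012  0.011 -0.053]
```

```bash
python3 - <<'E'
from h import *
np.set_printoptions(precision=3,suppress=True)
s=vision.camera('scene')
R=tool(np.radians(4),0,1).as_matrix()
im=cv2.imread('pics/s3.png'); im=cv2.resize(im[120:260,430:570],None,fx=5,fy=4)
for P,z in((np.array([.5563,.3508,.188]),0),):
  for k in(-.026,-.041,.026,.041):
   for y in(-.0095,.0095):
    for h in(0,.019,.03):
     u=(proj(s,P+R[:,2]*k+R[:,1]*y-R[:,0]*h)-[430,120])*[5,4]; cv2.circle(im,tuple(int(v) for v in u),2,(0,0,255) if h==0 else (0,255,0),-1)
cv2.imwrite('pics/s3q.png',im)
im=s['image'][:,:,::-1]; im=cv2.resize(im[225:300,440:540],None,fx=8,fy=8,interpolation=cv2.INTER_NEAREST); cv2.imwrite('pics/s6q.png',im)
E
```

```text
(no output)
```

View pics/s3q.png

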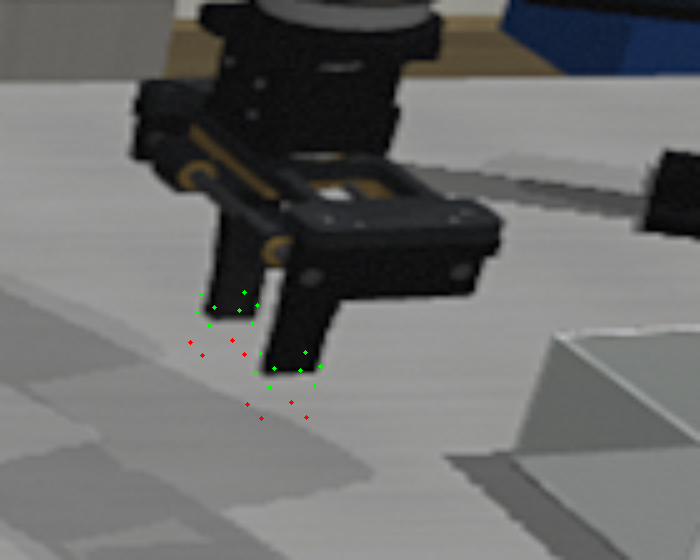

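View pics/s6q.png

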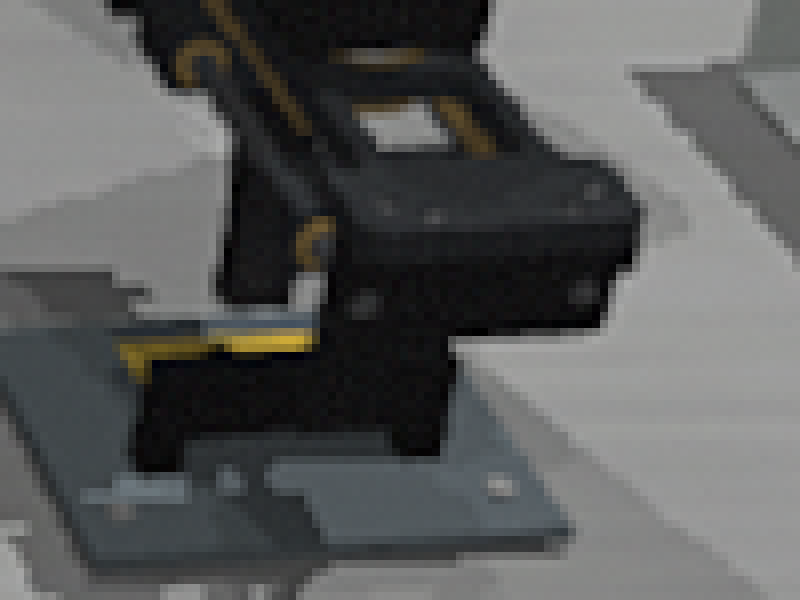

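```bash
python3 - <<'E'
from h import *
np.set_printoptions(precision=3,suppress=True)
s=vision.camera('scene')
o=get_obs()
R=Ro.from_quat([ 0.4137,  0.5744, -0.4126,  0.5733]).as_matrix();P=np.array([ 0.1982, -0.5919,  0.198 ])
im=cv2.imread('pics/s0.png'); im=cv2.resize(im[70:200,30:160],None,fx=5,fy=4)
for k in(-.0435,-.0585,.0435,.0585):
   for y in(-.0095,.0095):
    for h in(0,.019,.03):
     u=(proj(s,P+R[:,2]*k+R[:,1]*y-R[:,0]*h)-[30,70])*[5,4]; cv2.circle(im,tuple(int(v) for v in u),2,(0,0,255) if h==0 else (0,255,0),-1)
cv2.imwrite('pics/s0q.png',im)
C=cloud(s)
R=Ro.from_quat(o['tool_rot']).as_matrix()
sub=C[180:300,420:540].reshape(-1,3); L=(sub-o['position'])@R
k=(sub[:,2]>.02)&(abs(L[:,1])<.11)&(abs(L[:,2])<.11)
for lo in np.arange(-.16,.03,.01):
    q=L[k&(L[:,0]>lo)&(L[:,0]<=lo+.01)]
    if len(q): print(round(lo,3),len(q),q[:,1].min(),q[:,1].max(),q[:,2].min(),q[:,2].max())
E
```

```text
-0.16 139 -0.02530247187071976 0.0252250983895363 -0.05095444483144406 0.021013667865015934
-0.15 173 -0.02665543349950403 0.02524901941634442 -0.05117099510078518 0.02127716492876463
-0.14 755 -0.03980792098311043 0.036121121427038855 -0.09512861582531751 0.09926769068471297
-0.13 310 -0.03922843178679144 0.03641982269112755 -0.09305750743454931 0.09706192954657908
-0.12 325 -0.03980125961738778 0.0353976138044524 -0.08670181284218752 0.09580163750511603
-0.11 314 -0.04091716637028125 0.0353835370158933 -0.08529585990577887 0.08958908135953349
-0.1 164 -0.0394867555276232 0.03727888729597824 -0.08385579872897281 0.08949470320714295
-0.09 16 -0.011259592060412292 0.0016715097599740729 -0.03544512024731985 -0.027864799615651848
-0.08 17 -0.01200381944827811 0.009870322697201686 -0.03403933955922241 -0.02809597844833884
-0.07 16 -0.012633428293016658 -0.009057013620015555 -0.04300681984340766 0.02741019553252689
-0.06 27 -0.013014303461785769 0.007660985425669719 -0.03760131272237443 0.04059317084834785
-0.05 54 -0.012730021026795005 0.010695883309865081 -0.033587204779618865 0.03902149922635413
-0.04 71 -0.012823930675043923 0.010226816030126722 -0.03305672600372036 0.03729727281569933
-0.03 172 -0.04249431961292338 0.045228900429533904 -0.03481742839105516 0.037603819281522906
-0.02 98 -0.04434022296409898 0.04572445456033209 -0.0012462093063776787 0.010781754884218713
-0.01 90 -0.04384023666502872 0.047017525217672634 -0.00015548664653332203 0.01077846220003427
0.0 1 0.042799400117205046 0.042799400117205046 0.0052988748065460715 0.0052988748065460715
```

View pics/s0q.png

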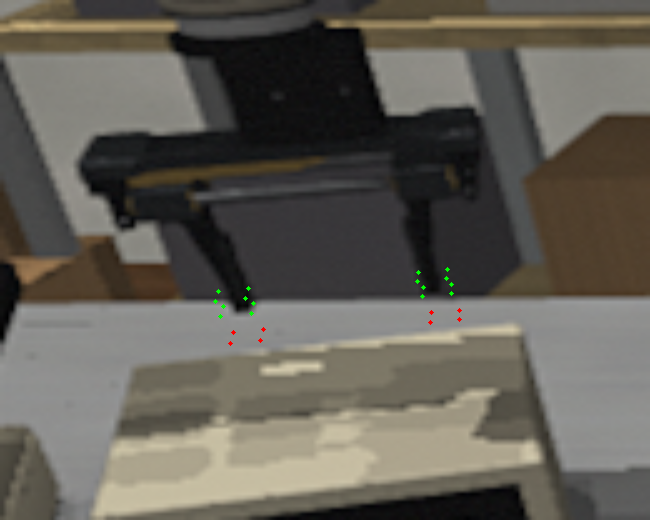

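The pictures and depth consistently put the visible fingertips and the gripper body about 24 mm behind the reported TCP. I'll descend further, in small steps, and watch the force.

Request:
step_arm:
  slide:
    - [-0.01,0.02,-0.08]
    - [-0.01,0.02,-0.15]
    - [-0.01,0.02,-0.15]
  turn:
    - [0,0,0]
    - [0,0,0]
    - [0,0,0]

```text
time: 5.0
position: [0.5558, 0.3692, 0.0018]
tool_rot: [-0.026, 0.708, 0.025, 0.706]
ft_force: [0.4, -0.1, 0.0]
grip_width: 0.0519
```

Request:
step_arm:
  slide:
    - [0,0,-0.05]
    - [0,0,-0.08]
    - [0,0,-0.08]
  turn:
    - [0,0,0]
    - [0,0,0]
    - [0,0,0]

```text
time: 5.3
position: [0.5568, 0.3694, -0.0052]
tool_rot: [-0.025, 0.707, 0.025, 0.706]
ft_force: [-0.0, 0.9, 0.2]
grip_width: 0.0521
```

```bash
python3 - <<'E'
from h import *
np.set_printoptions(precision=3,suppress=True)
s=shot('scene','s7'); o=get_obs(); print(o['position'],o['ft_force'],o['time'])
im=s['image'][:,:,::-1]; im=cv2.resize(im[225:300,440:540],None,fx=8,fy=8,interpolation=cv2.INTER_CUBIC); cv2.imwrite('pics/s7q.png',im)
E
```

```text
[ 0.557  0.37  -0.005] [-0.011 -0.182 -0.33 ] 5.35
```

View pics/s7q.png

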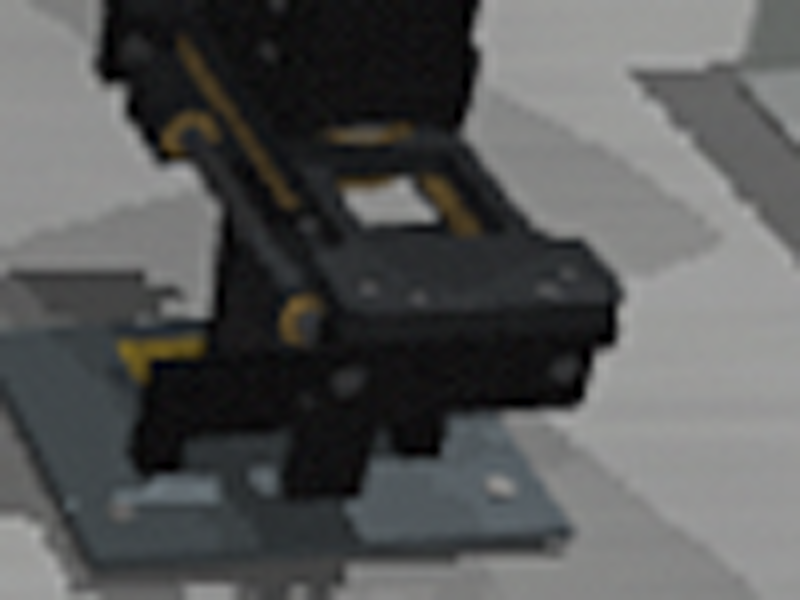

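The reported z is below 0 with no contact, so the ~24 mm tool offset is real. The fingers now straddle the bar near its middle, at (330,430). Closing.

Request:
step_arm:
  slide:
    - [0,0,0]
    - [0,0,0]
    - [0,0,0]
    - [0,0,0]
    - [0,0,0]
    - [0,0,0]
  turn:
    - [0,0,0]
    - [0,0,0]
    - [0,0,0]
    - [0,0,0]
    - [0,0,0]
    - [0,0,0]
  jaw: 0
  newtons: 45

```text
time: 5.95
position: [0.5581, 0.3698, -0.0043]
tool_rot: [-0.025, 0.706, 0.025, 0.707]
ft_force: [2.1, 0.0, -1.2]
grip_width: 0.0118
```

Request:
step_arm:
  slide:
    - [0,0,0.05]
    - [0,0,0.3]
    - [0,0,0.65]
    - [0,0,1]
    - [0,0,1]
  turn:
    - [0,0,0]
    - [0,0,0]
    - [0,0,0]
    - [0,0,0]
    - [0,0,0]

```text
time: 6.45
position: [0.5606, 0.3714, 0.1006]
tool_rot: [-0.024, 0.703, 0.027, 0.71]
ft_force: [2.3, 1.6, -3.0]
grip_width: 0.0115
```

```bash
python3 - <<'E'
from h import *
np.set_printoptions(precision=3,suppress=True)
s=shot('scene','s8'); o=get_obs(); print(o['position'],o['ft_force'],o['grip_width'],o['time'])
im=s['image'][:,:,::-1]; im=cv2.resize(im[150:300,420:580],None,fx=5,fy=4,interpolation=cv2.INTER_CUBIC); cv2.imwrite('pics/s8q.png',im)
E
```

```text
[0.559 0.37  0.098] [-0.592 -0.471 -4.862] 0.011622157638946357 6.5
```

View pics/s8q.png

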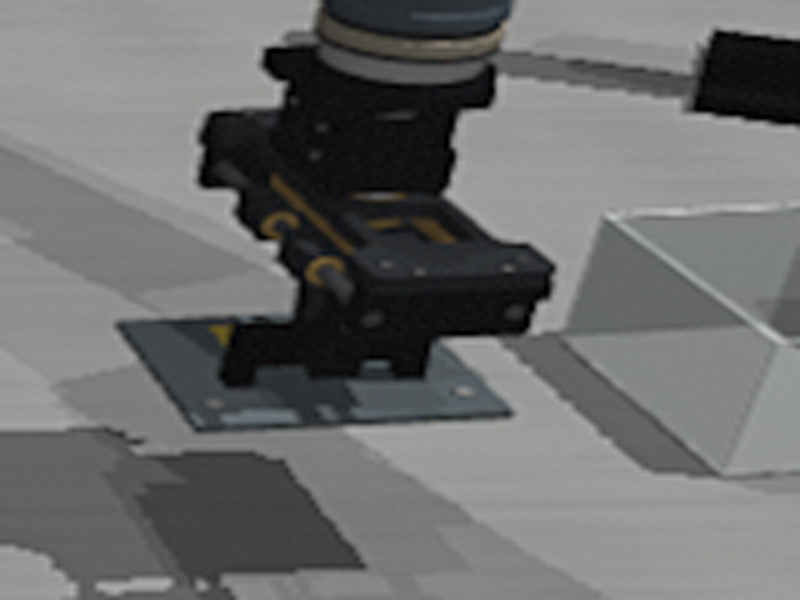

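```bash
cat >> h.py <<'E'
OFF=.0388; EX=-.052; YO=.045
def grip(th,dx,dz,rel=(-.070,-.024)):
    """grip unit xz such that plate near top corner is at E+(dx,dz)"""
    c,s=np.cos(th),np.sin(th); x,z=rel
    return EX+dx-(x*c-z*s), .095+dz-(x*s+z*c)
def tcp(th,dx,dz,y=None):
    gx,gz=grip(th,dx,dz); R=tool(UY,th,1)
    return u2w(gx,YO if y is None else y,gz)+OFF*R.as_matrix()[:,0], R
E
python3 - <<'E'
from h import *
P,R=tcp(np.radians(25),.010,.045); print(P); go(P,R)
E
```

```text
[0.5864603  0.07602545 0.15616992]
pos [0.5587 0.3704 0.0978] slide [ 0.277 -2.944  0.583] turn [ 0.0004 -0.0687 -0.0193] deg 25.7 F [-0.6 -0.5 -4.9] t 6.5
```

Request:
step_arm:
  slide:
    - [0.03,-0.2,0.3]
    - [0.06,-0.6,0.6]
    - [0.09,-1,0.7]
    - [0.09,-1,0.7]
  turn:
    - [0,0,0]
    - [0,-0.012,-0.003]
    - [0,-0.023,-0.0065]
    - [0,-0.023,-0.0065]

```text
time: 6.9
position: [0.5617, 0.2646, 0.1638]
tool_rot: [-0.013, 0.657, 0.006, 0.754]
ft_force: [-0.4, 0.6, -4.1]
grip_width: 0.0115
```

Request:
step_arm:
  slide:
    - [0.05,-0.4,0]
    - [0.08,-0.8,0]
    - [0.09,-1,0]
    - [0.09,-1,0]
  turn:
    - [0,-0.008,-0.003]
    - [0,-0.016,-0.005]
    - [0,-0.023,-0.0065]
    - [0,-0.023,-0.0065]

```text
time: 7.3
position: [0.5705, 0.167, 0.1618]
tool_rot: [0.0, 0.602, -0.009, 0.798]
ft_force: [-0.5, 0.1, -4.4]
grip_width: 0.0115
```

Request:
step_arm:
  slide:
    - [0.05,-0.4,0]
    - [0.08,-0.8,0]
    - [0.09,-0.94,0]
    - [0.09,-0.94,0]
    - [0.09,-0.94,0]
  turn:
    - [0,-0.008,-0.003]
    - [0,-0.016,-0.005]
    - [0,-0.0225,-0.0065]
    - [0,-0.0225,-0.0065]
    - [0,-0.0225,-0.0065]

```text
time: 7.8
position: [0.5833, 0.0763, 0.1641]
tool_rot: [0.013, 0.542, -0.024, 0.84]
ft_force: [-0.7, 0.2, -5.0]
grip_width: 0.0115
```

```bash
python3 - <<'E'
from h import *
s=shot('scene','s9'); t=shot('top','t9')
P,R=tcp(np.radians(25),.010,.045); go(P,R)
cv2.imwrite('pics/s9q.png',cv2.resize(s['image'][120:300,240:420,::-1],None,fx=4,fy=3.3))
cv2.imwrite('pics/t9q.png',cv2.resize(t['image'][130:290,200:400,::-1],None,fx=4,fy=3.7))
E
```

```text
pos [0.5845 0.0769 0.1651] slide [ 0.02  -0.008 -0.089] turn [ 0.0005 -0.0012  0.0002] deg 0.5 F [ 0.3 -0.1 -4.1] t 7.9
```

View pics/s9q.png

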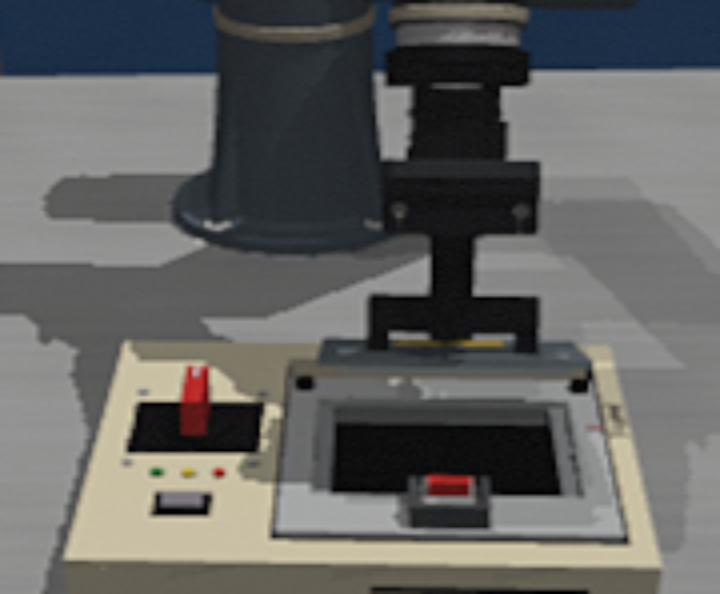

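View pics/t9q.png

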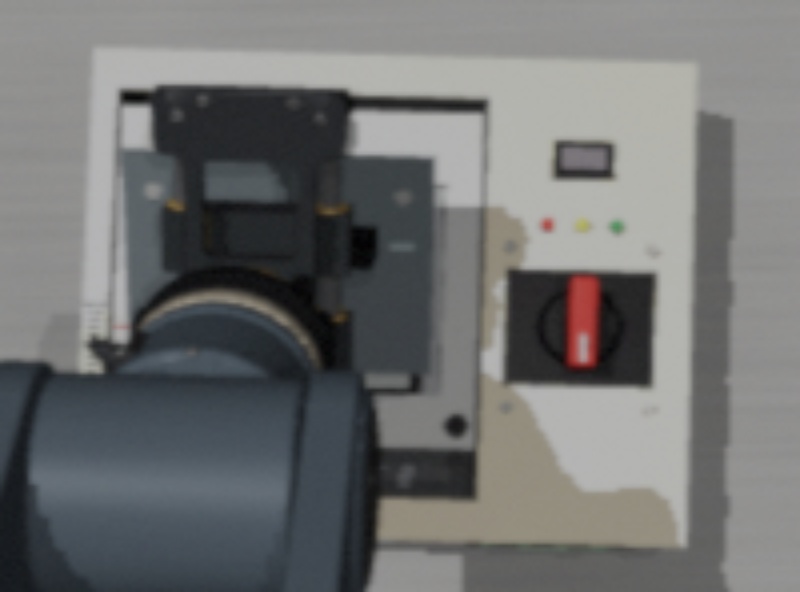

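```bash
cat >> h.py <<'E'
def c2w(pt,o=None):
    """cover-frame pt -> world from measured arm pose"""
    o=o or get_obs(); R=Ro.from_quat(o['tool_rot']).as_matrix(); G=o['position']-OFF*R[:,0]
    ax=R[:,2]; az=-R[:,0]; ay=np.cross(az,ax); d=np.array(pt)-[.015,0,.0345]
    return G+ax*d[0]+ay*d[1]+az*d[2]
E
python3 - <<'E'
from h import *
np.set_printoptions(precision=4,suppress=True)
t=vision.camera('top'); s=vision.camera('scene'); o=get_obs()
for p,n,(r0,r1,c0,c1) in((t,'t',(150,250,215,330)),(s,'s',(200,270,300,400))):
    im=p['image'][r0:r1,c0:c1,::-1]; f=7; im=cv2.resize(im,None,fx=f,fy=f,interpolation=cv2.INTER_CUBIC)
    for q in([.055,.07,.0105],[.055,-.07,.0105],[-.055,-.07,.0105],[-.055,.07,.0105],[.055,.07,.0055],[.055,-.07,.0055],[-.065,-.06,.004],[.021,.045,.0465],[.021,-.045,.0465]):
        u=(proj(p,c2w(q,o))-[c0,r0])*f; cv2.circle(im,tuple(int(v) for v in u),3,(0,0,255),-1)
    cv2.imwrite(f'pics/{n}10q.png',im)
C=cloud(t)
sub=np.concatenate([C[182:188,302:306].reshape(-1,3),C[176:225,287:305].reshape(-1,3)])
cz=np.array([(Ro.from_quat(o['tool_rot']).as_matrix()[:,0])]).ravel()*-1
h=(sub-c2w([0,0,.0105],o))@cz; k=abs(h)<.012; A=np.c_[sub[k][:,:2],np.ones(k.sum())]
co=np.linalg.lstsq(A,sub[k][:,2],rcond=None)[0]; n=np.array([-co[0],-co[1],1]);n/=np.linalg.norm(n)
print(k.sum(),'n',n,'tool',cz,'median h',np.median(h[k]))
E
```

```text
797 n [-0.4178  0.0205  0.9083] tool [-0.416   0.0251  0.909 ] median h -0.00019040006086408536
```

View pics/t10q.png

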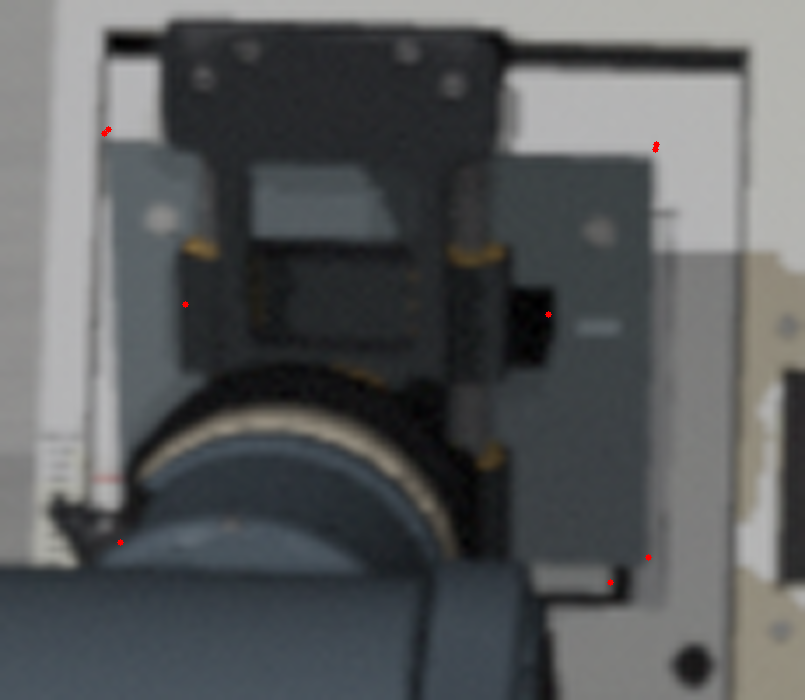

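View pics/s10q.png

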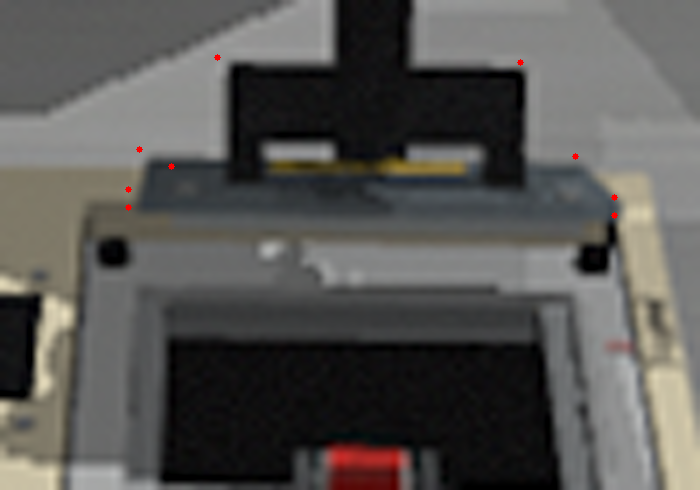

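Predicted and seen cover corners agree to about 1 mm in y. In x the cover sits about 1.5 mm nearer the robot than predicted. The tilt is right and the plate height is right within 0.2 mm. I'll lower it next to the near edge.

```bash
python3 - <<'E'
from h import *
r=np.radians
for dx,dz in((.011,.004),(.011,-.001),(.003,-.001)):
    P,R=tcp(r(25),dx,dz,.0445); print(P); go(P,R)
E
```

```text
[0.58743344 0.07547499 0.11516992]
pos [0.5847 0.0769 0.1655] slide [ 0.028 -0.014 -0.503] turn [ 0.0005 -0.0011  0.0002] deg 0.4 F [-0.2 -0.3 -4.5] t 8.0
[0.58743344 0.07547499 0.11016992]
pos [0.5847 0.0769 0.1655] slide [ 0.028 -0.014 -0.553] turn [ 0.0005 -0.0011  0.0002] deg 0.4 F [-0.2 -0.3 -4.5] t 8.0
[0.5794439  0.07588392 0.11016992]
pos [0.5847 0.0769 0.1655] slide [-0.052 -0.01  -0.553] turn [ 0.0005 -0.0011  0.0002] deg 0.4 F [-0.2 -0.3 -4.5] t 8.0
```

Request:
step_arm:
  slide:
    - [0.03,-0.014,-0.2]
    - [0.03,-0.014,-0.4]
    - [0.03,-0.014,-0.5]
    - [0.03,-0.014,-0.5]
    - [0.03,-0.014,-0.5]
  turn:
    - [0.0005,-0.001,0]
    - [0.0005,-0.001,0]
    - [0.0005,-0.001,0]
    - [0.0005,-0.001,0]
    - [0.0005,-0.001,0]

```text
time: 8.5
position: [0.5878, 0.0746, 0.1159]
tool_rot: [0.014, 0.537, -0.023, 0.843]
ft_force: [-0.1, 0.8, -3.6]
grip_width: 0.0116
```

```bash
python3 - <<'E'
from h import *
s=shot('scene','s11'); t=shot('top','t11')
P,R=tcp(np.radians(25),.011,-.001,.0445); go(P,R)
cv2.imwrite('pics/s11q.png',cv2.resize(s['image'][200:280,290:410,::-1],None,fx=6,fy=6,interpolation=cv2.INTER_CUBIC))
cv2.imwrite('pics/t11q.png',cv2.resize(t['image'][150:250,215:335,::-1],None,fx=6,fy=6,interpolation=cv2.INTER_CUBIC))
E
```

```text
pos [0.5882 0.0744 0.1167] slide [-0.008  0.01  -0.065] turn [0.0001 0.0003 0.0004] deg 0.2 F [-0.7 -0.  -4.1] t 8.6
```

View pics/s11q.png

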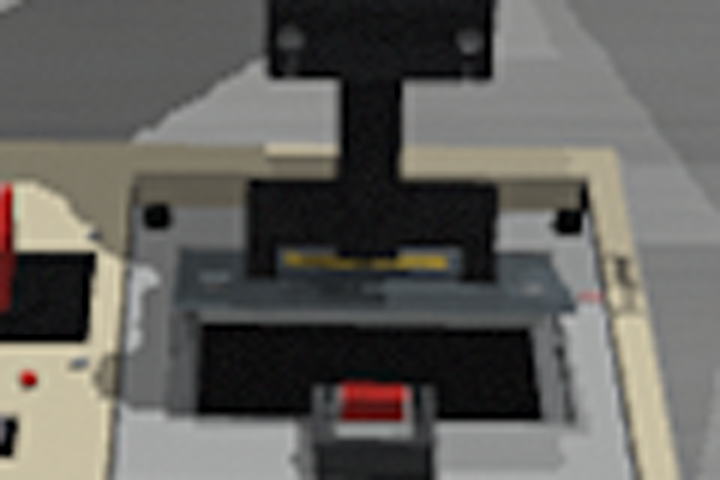

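View pics/t11q.png

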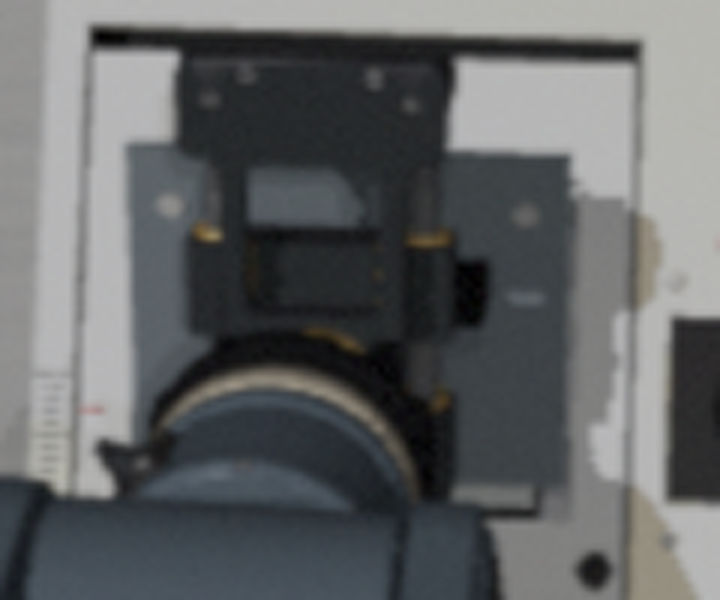

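Request:
step_arm:
  slide:
    - [0,0.01,-0.03]
    - [0,0.01,-0.06]
    - [0,0.01,-0.06]
    - [0,0.01,-0.06]
  turn:
    - [0,0,0]
    - [0,0,0]
    - [0,0,0]
    - [0,0,0]

```text
time: 9.0
position: [0.588, 0.0752, 0.1103]
tool_rot: [0.014, 0.536, -0.023, 0.844]
ft_force: [0.6, 0.5, -0.6]
grip_width: 0.0118
```

```bash
python3 - <<'E'
from h import *
P,R=tcp(np.radians(25),.011,-.001,.0445); go(P,R);go(P,R);go(P,R); print(get_obs()['moment'])
E
```

```text
pos [0.588  0.0752 0.1103] slide [-0.006  0.002 -0.001] turn [0.0001 0.0003 0.0004] deg 0.2 F [ 0.6  0.5 -0.6] t 9.0
pos [0.588  0.0752 0.1103] slide [-0.006  0.002 -0.001] turn [0.0001 0.0003 0.0004] deg 0.2 F [ 0.6  0.5 -0.6] t 9.0
pos [0.588  0.0752 0.1103] slide [-0.006  0.002 -0.001] turn [0.0001 0.0003 0.0004] deg 0.2 F [ 0.6  0.5 -0.6] t 9.0
[0.14898281 0.37304061 0.08005913]
```

Request:
step_arm:
  slide:
    - [0,0,0]
    - [0,0,0]
  turn:
    - [0,0,0]
    - [0,0,0]

```text
time: 9.2
position: [0.588, 0.0752, 0.1102]
tool_rot: [0.014, 0.536, -0.023, 0.844]
ft_force: [0.2, 0.4, 0.0]
grip_width: 0.0116
```

```bash
python3 - <<'E'
from h import *
t=shot('top','t12')
for x in (1,2):
  s=shot('scene','s12');o=get_obs(); print(o['position'],o['ft_force'].round(1),o['moment'].round(2))
o=get_obs();im=t['image'][150:250,215:335,::-1];f=6;im=cv2.resize(im,None,fx=f,fy=f,interpolation=cv2.INTER_CUBIC)
cv2.imwrite('pics/t12q.png',im)
E
```

```text
[0.58796867 0.07523295 0.11013858] [0.7 0.7 1.1] [0.15 0.21 0.1 ]
[0.58800466 0.07521681 0.11012814] [2.1 0.4 0.5] [0.18 0.15 0.09]
```

View pics/t12q.png

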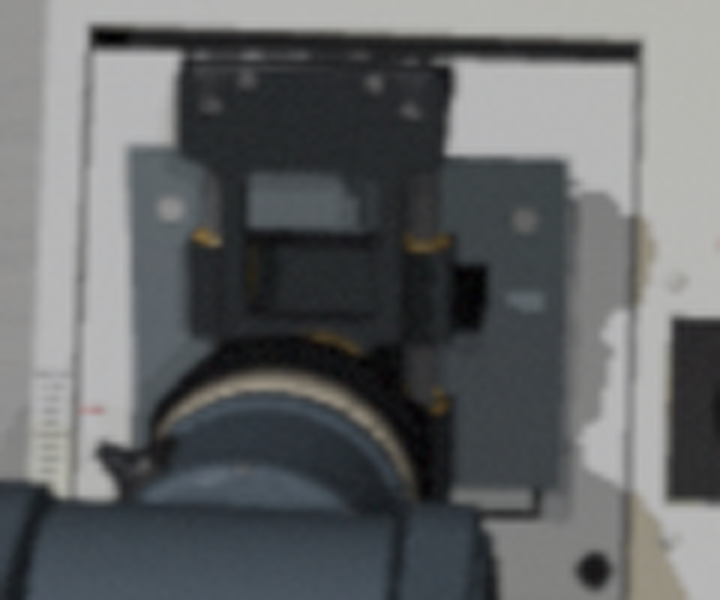

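The upward force is about 5 N. This is the plate's lower near corner resting on the side ledges, which are 5 mm below the deck, so the height is confirmed by touch. I'll lift it slightly and slide toward the near edge, feeling for contact.

Request:
step_arm:
  slide:
    - [0,0,0.004]
    - [-0.02,0,0.004]
    - [-0.04,0,0.004]
    - [-0.06,0,0.004]
    - [-0.06,0,0.004]
  turn:
    - [0,0,0]
    - [0,0,0]
    - [0,0,0]
    - [0,0,0]
    - [0,0,0]

```text
time: 9.85
position: [0.5812, 0.0751, 0.1102]
tool_rot: [0.014, 0.537, -0.023, 0.843]
ft_force: [2.2, -1.7, -0.9]
grip_width: 0.0118
```

Request:
step_arm:
  slide:
    - [-0.01,0,0]
    - [-0.02,0,0]
    - [-0.02,0,0]
  turn:
    - [0,0,0]
    - [0,0,0]
    - [0,0,0]

```text
time: 10.15
position: [0.5794, 0.0752, 0.1101]
tool_rot: [0.014, 0.537, -0.023, 0.843]
ft_force: [1.7, -0.3, 0.6]
grip_width: 0.0117
```

Request:
step_arm:
  slide:
    - [-0.01,0.001,0]
    - [-0.01,0.001,0]
  turn:
    - [0,0,0]
    - [0,0,0]

```text
time: 10.35
position: [0.5784, 0.0753, 0.1102]
tool_rot: [0.014, 0.537, -0.023, 0.843]
ft_force: [2.7, -0.5, 1.8]
grip_width: 0.0118
```

Request:
step_arm:
  slide:
    - [-0.01,0,0]
    - [-0.01,0,0]
  turn:
    - [0,0,0]
    - [0,0,0]

```text
time: 10.55
position: [0.5774, 0.0754, 0.1101]
tool_rot: [0.014, 0.537, -0.023, 0.843]
ft_force: [3.8, -0.7, 1.0]
grip_width: 0.0116
```

Request:
step_arm:
  slide:
    - [-0.01,0,0]
    - [-0.01,0,0]
  turn:
    - [0,0,0]
    - [0,0,0]

```text
time: 10.75
position: [0.5771, 0.0754, 0.1104]
tool_rot: [0.014, 0.536, -0.023, 0.844]
ft_force: [4.9, 1.7, 0.4]
grip_width: 0.0115
```

Request:
step_arm:
  slide:
    - [-0.01,0,0]
    - [-0.01,0,0]
    - [-0.01,0,0]
  turn:
    - [0,0,0]
    - [0,0,0]
    - [0,0,0]

```text
time: 11.05
position: [0.5769, 0.0754, 0.1107]
tool_rot: [0.014, 0.536, -0.023, 0.844]
ft_force: [5.5, 1.5, -0.3]
grip_width: 0.0117
```

```bash
python3 - <<'E'
from h import *
t=shot('top','t13');s=shot('scene','s13')
o=get_obs(); print(o['position'],o['ft_force'].round(1))
print('corner unit',w2u(c2w([-.055,0,.0105],o)),'tip',w2u(c2w([-.065,0,.004],o)))
cv2.imwrite('pics/t13q.png',cv2.resize(t['image'][150:250,215:335,::-1],None,fx=6,fy=6,interpolation=cv2.INTER_CUBIC))
E
```

```text
[0.5769393  0.07537241 0.11067496] [ 5.8  0.9 -0.2]
corner unit [-0.05141881  0.0440376   0.09426495] tip [-0.05769996  0.04404947  0.08412606]
```

View pics/t13q.png

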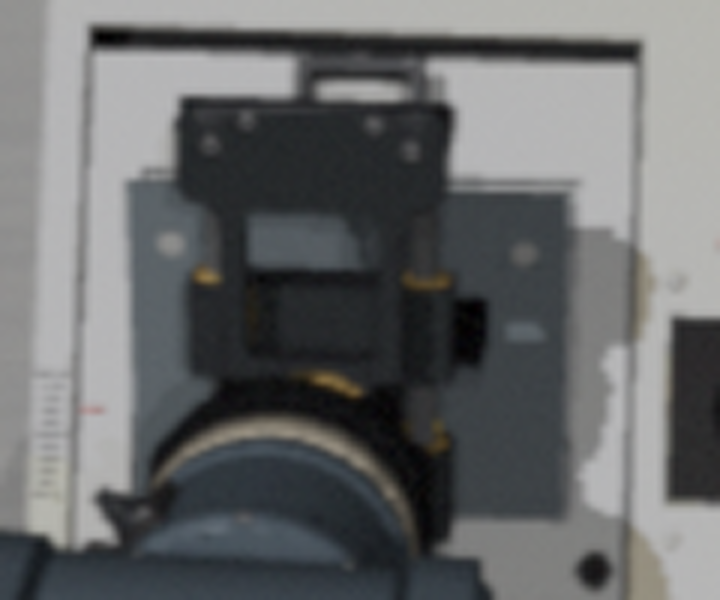

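The tongue is under the plate. The plate's near edge at row ~517 meets the opening edge, and Fx has risen to about 5.5 N. Next I'll rotate flat about that corner.

```bash
sed -i 's/EX=-.052/EX=-.0514/' h.py; python3 - <<'E'
from h import *
np.set_printoptions(precision=4,suppress=True)
o=get_obs(); R0=Ro.from_quat(o['tool_rot']); cmd=np.array([.5752,.0755,.1104])
print(np.degrees((tool(UY,0)*R0.inv()).as_rotvec()))
for th in(25,22,19,16,13,10,8,6,4,2,0):
    P,R=tcp(np.radians(th),.001,.0003 if th<20 else 0,.0445)
    print(th,((P-cmd)/.1).round(3),((R*R0.inv()).as_rotvec()/2/np.pi).round(4))
E
```

```text
[ 1.3476 25.1614  0.1432]
25 [0.028 0.005 0.008] [0.0001 0.0005 0.0004]
22 [ 0.036  0.004 -0.029] [0.0005 0.0089 0.0004]
19 [ 0.042  0.004 -0.063] [0.001  0.0172 0.0004]
16 [ 0.045  0.004 -0.1  ] [0.0014 0.0255 0.0004]
13 [ 0.047  0.004 -0.138] [0.0019 0.0338 0.0004]
10 [ 0.047  0.004 -0.175] [0.0023 0.0422 0.0004]
8 [ 0.045  0.004 -0.2  ] [0.0026 0.0477 0.0004]
6 [ 0.043  0.004 -0.225] [0.0029 0.0532 0.0004]
4 [ 0.04   0.004 -0.25 ] [0.0032 0.0588 0.0004]
2 [ 0.036  0.004 -0.274] [0.0035 0.0643 0.0004]
0 [ 0.031  0.004 -0.299] [0.0037 0.0699 0.0004]
```

Request:
step_arm:
  slide:
    - [0.02,0.004,0.006]
    - [0.036,0.004,-0.027]
    - [0.042,0.004,-0.061]
    - [0.045,0.004,-0.098]
    - [0.047,0.004,-0.136]
    - [0.047,0.004,-0.174]
    - [0.047,0.004,-0.174]
  turn:
    - [0,0.0005,0.0004]
    - [0.0005,0.0089,0.0004]
    - [0.001,0.0172,0.0004]
    - [0.0014,0.0255,0.0004]
    - [0.0019,0.0338,0.0004]
    - [0.0023,0.0422,0.0004]
    - [0.0023,0.0422,0.0004]

```text
time: 11.85
position: [0.5798, 0.0755, 0.0916]
tool_rot: [0.017, 0.645, -0.02, 0.764]
ft_force: [1.1, 0.0, -0.7]
grip_width: 0.0116
```

```bash
python3 - <<'E'
from h import *
t=shot('top','t14');s=shot('scene','s14')
o=get_obs(); print(o['position'],o['ft_force'].round(1),o['moment'].round(2))
print('corner unit',w2u(c2w([-.055,0,.0105],o)),'tip',w2u(c2w([-.065,0,.004],o)),'far',w2u(c2w([.055,0,.0105],o)))
P,R=tcp(np.radians(10),.001,.0003,.0445); go(P,R)
cv2.imwrite('pics/t14q.png',cv2.resize(t['image'][150:250,215:335,::-1],None,fx=6,fy=6,interpolation=cv2.INTER_CUBIC))
cv2.imwrite('pics/s14q.png',cv2.resize(s['image'][200:300,290:410,::-1],None,fx=6,fy=6,interpolation=cv2.INTER_CUBIC))
E
```

```text
[0.57891757 0.07573813 0.09190438] [ 2.4 -1.3 -2.1] [-0.18 -0.37 -0.06]
corner unit [-0.05131476  0.04432448  0.09469898] tip [-0.06007666  0.044323    0.08660707] far [0.05711274 0.04433207 0.11323214]
pos [0.5789 0.0757 0.0919] slide [0.009 0.001 0.01 ] turn [-0.     -0.0008 -0.    ] deg 0.3 F [ 2.4 -1.3 -2.1] t 11.95
```

View pics/t14q.png

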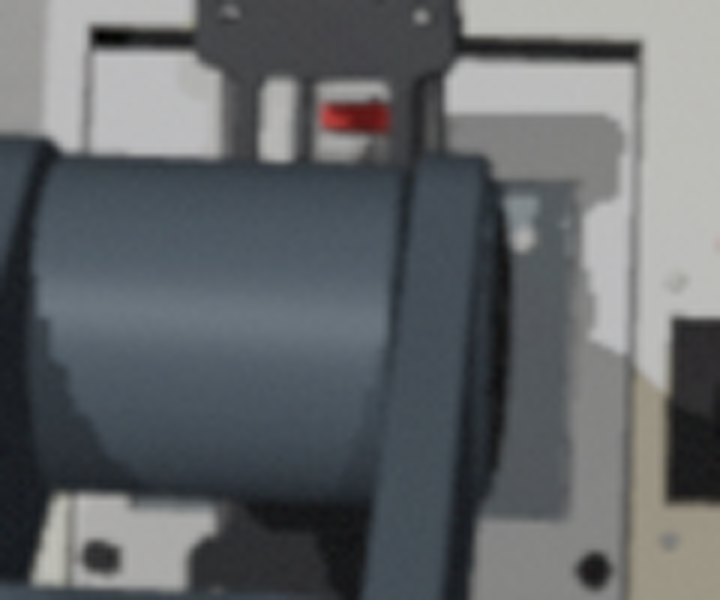

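View pics/s14q.png

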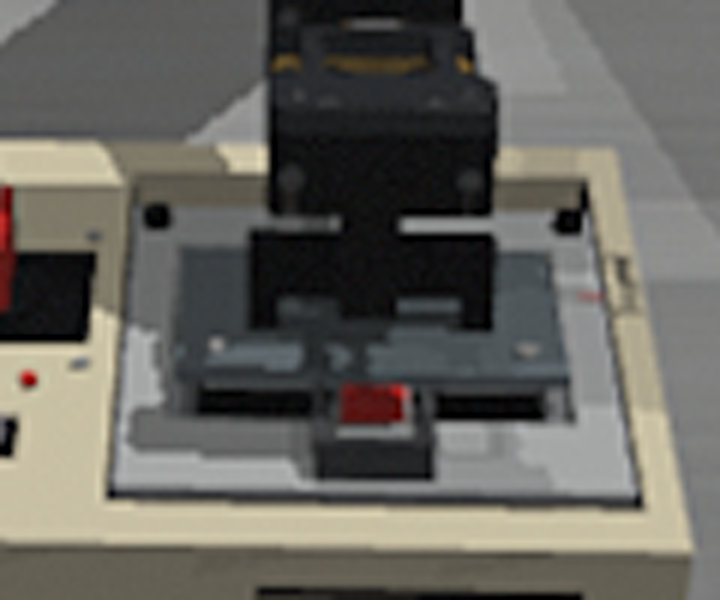

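The cover lies at about 10° with its far edge just above the catch at (375,400). Rotating on.

Request:
step_arm:
  slide:
    - [-0.002,0,-0.026]
    - [-0.004,0,-0.051]
    - [-0.007,0,-0.076]
    - [-0.007,0,-0.076]
  turn:
    - [0.0003,0.0055,0]
    - [0.0006,0.011,0]
    - [0.0009,0.0166,0]
    - [0.0009,0.0166,0]

```text
time: 12.35
position: [0.5783, 0.0758, 0.085]
tool_rot: [0.018, 0.684, -0.019, 0.729]
ft_force: [1.3, -1.2, -1.2]
grip_width: 0.0116
```

Request:
step_arm:
  slide:
    - [-0.003,0,-0.015]
    - [-0.006,0,-0.03]
    - [-0.009,0,-0.05]
    - [-0.009,0,-0.05]
  turn:
    - [0.0002,0.004,0]
    - [0.0004,0.008,0]
    - [0.0005,0.0111,0]
    - [0.0005,0.0111,0]

```text
time: 12.75
position: [0.5773, 0.0759, 0.0802]
tool_rot: [0.018, 0.709, -0.018, 0.705]
ft_force: [-1.3, 0.5, 2.1]
grip_width: 0.0115
```

```bash
python3 - <<'E'
from h import *
o=get_obs(); print(o['position'],o['ft_force'].round(1),o['moment'].round(2))
for q in([-.055,0,.0105],[-.065,0,.004],[.055,0,.0105]): print(w2u(c2w(q,o)))
P,R=tcp(0,.001,0,.0445); go(P,R)
s=shot('scene','s15')
cv2.imwrite('pics/s15q.png',cv2.resize(s['image'][200:300,290:410,::-1],None,fx=6,fy=6,interpolation=cv2.INTER_CUBIC))
E
```

```text
[0.57731819 0.07588647 0.08017077] [-1.3  0.5  2.1] [-0.02 -0.32 -0.03]
[-0.05134908  0.04439454  0.09533354]
[-0.06138265  0.04439319  0.08888549]
[0.05864944 0.0443974  0.09476316]
pos [0.5773 0.0759 0.0802] slide [0.01  0.001 0.   ] turn [-0.     -0.0008 -0.    ] deg 0.3 F [-1.3  0.5  2.1] t 12.75
```

View pics/s15q.png

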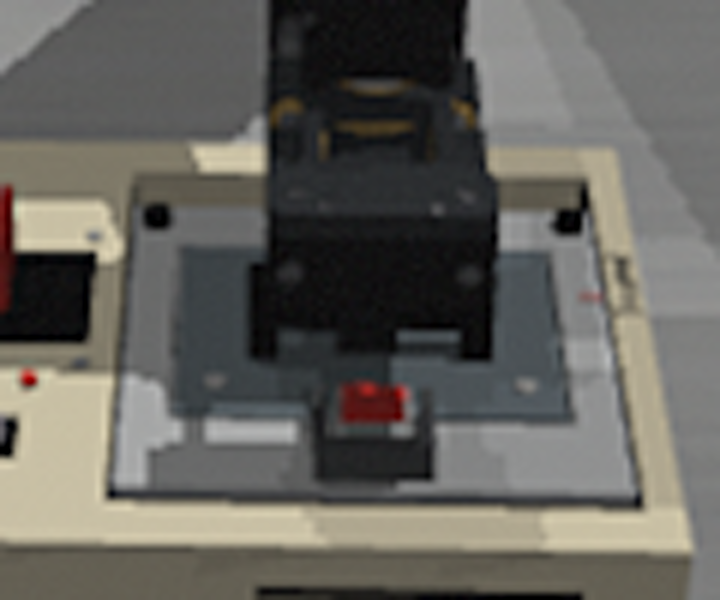

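Request:
step_arm:
  slide:
    - [0,0,-0.03]
    - [0,0,-0.06]
    - [0,0,-0.06]
  turn:
    - [0,0,0]
    - [0,0.001,0]
    - [0,0.001,0]

```text
time: 13.1
position: [0.5771, 0.0759, 0.0799]
tool_rot: [0.018, 0.71, -0.018, 0.703]
ft_force: [-10.9, -0.6, 38.5]
grip_width: 0.0118
```

```bash
python3 - <<'E'
from h import *
np.set_printoptions(precision=4,suppress=True)
o=get_obs(); print(o['position'],o['ft_force'].round(1),o['moment'].round(2))
s=vision.camera('scene'); C=cloud(s)
def zs(c,r): return C[int(200+r/6)-1:int(200+r/6)+2,int(290+c/6)-1:int(290+c/6)+2].reshape(-1,3).mean(0)
for n,c,r in(('plateL far',240,395),('plateR far',500,400),('plateL near',210,290),('plateR near',530,290),('carr L',140,400),('carr R',600,420),('carr far',200,450),('carr farR',500,460)): X=zs(c,r); print(n,w2u(X))
E
```

```text
[0.5771 0.0759 0.0799] [-10.9  -0.6  38.5] [-0.07  1.51 -0.  ]
plateL far [ 0.0436 -0.0001  0.0926]
plateR far [0.0449 0.0925 0.0927]
plateL near [-0.022  -0.0123  0.0926]
plateR near [-0.0246  0.1084  0.0929]
carr L [ 0.0474 -0.0367  0.092 ]
carr R [0.0578 0.1278 0.0923]
carr far [ 0.0801 -0.0143  0.0931]
carr farR [0.0815 0.0901 0.0936]
```

The plate is flush with the carriage: depth reads 0.0926 for the plate and about 0.0925 for the carriage. It moved only 0.3 mm under 38 N, so it is on its seats. I'll relax, open and look at the catch.

Request:
step_arm:
  slide:
    - [0,0,0.06]
    - [0.01,0,0.06]
  turn:
    - [0,-0.001,0]
    - [0,-0.001,0]

```text
time: 13.35
position: [0.5776, 0.076, 0.0801]
tool_rot: [0.018, 0.709, -0.018, 0.705]
ft_force: [-6.0, 0.2, 15.0]
grip_width: 0.0116
```

Request:
step_arm:
  slide:
    - [0,0,0]
    - [0,0,0]
    - [0,0,0]
    - [0,0,0]
  turn:
    - [0,0,0]
    - [0,0,0]
    - [0,0,0]
    - [0,0,0]
  jaw: 0.4

```text
time: 13.75
position: [0.5792, 0.0757, 0.0794]
tool_rot: [0.018, 0.708, -0.018, 0.705]
ft_force: [0.6, -0.9, -0.1]
grip_width: 0.0322
```

Request:
step_arm:
  slide:
    - [0,0,0.2]
    - [0,0,0.6]
    - [0,0,1]
    - [0,0,1]
  turn:
    - [0,0,0]
    - [0,0,0]
    - [0,0,0]
    - [0,0,0]

```text
time: 14.15
position: [0.5838, 0.0757, 0.1855]
tool_rot: [0.018, 0.704, -0.018, 0.71]
ft_force: [0.8, 0.4, 0.6]
grip_width: 0.0347
```

Request:
step_arm:
  slide:
    - [-0.1,-0.5,0.2]
    - [-0.3,-1,0.5]
    - [-0.3,-1,0.5]
  turn:
    - [0,0,0]
    - [0,0,0]
    - [0,0,0]

```text
time: 14.45
position: [0.5492, -0.0273, 0.2312]
tool_rot: [0.018, 0.708, -0.02, 0.706]
ft_force: [0.7, 0.1, -0.2]
grip_width: 0.0348
```

```bash
python3 - <<'E'
from h import *
np.set_printoptions(precision=4,suppress=True)
o=get_obs(); print(o['position'],o['ft_force'].round(1),o['grip_width'],o['time'])
s=shot('scene','s16');t=shot('top','t16')
cv2.imwrite('pics/s16q.png',cv2.resize(s['image'][200:300,270:420,::-1],None,fx=5.3,fy=6,interpolation=cv2.INTER_CUBIC))
cv2.imwrite('pics/t16q.png',cv2.resize(t['image'][130:270,205:375,::-1],None,fx=4.5,fy=4.2,interpolation=cv2.INTER_CUBIC))
E
```

```text
[ 0.5492 -0.0273  0.2312] [ 0.7  0.1 -0.2] 0.03479004825238774 14.45
```

View pics/s16q.png

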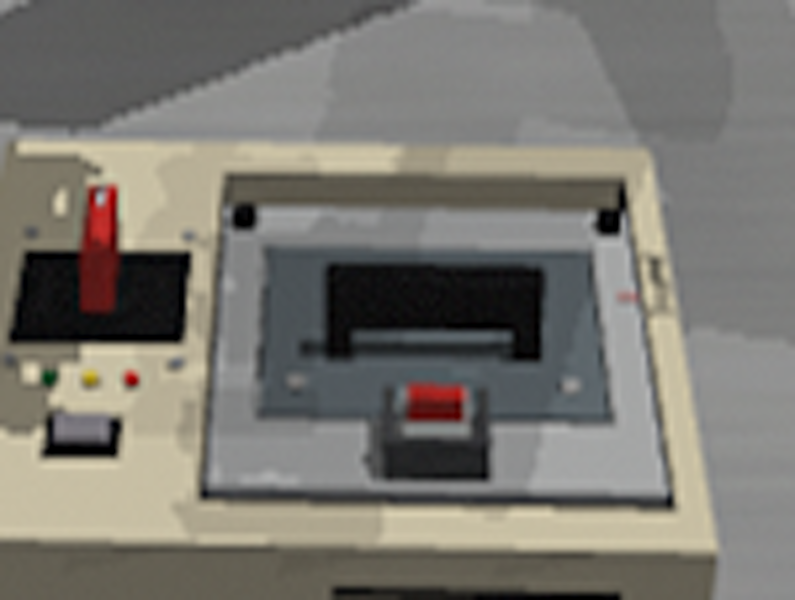

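View pics/t16q.png

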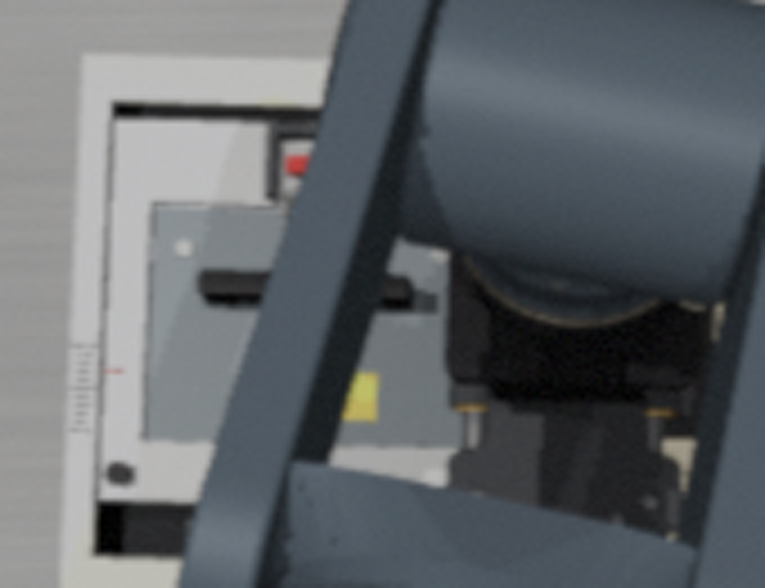

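```bash
python3 - <<'E'
from h import *
np.set_printoptions(precision=4,suppress=True)
for n in('s0','s2','s11','s14','s15','s16'):
    im=cv2.imread(f'pics/{n}.png').astype(int); sub=im[255:285,330:375]
    m=(sub[...,2]>110)&(sub[...,1]<80)&(sub[...,0]<80); a=np.argwhere(m); print(n,m.sum(),a.mean(0)+[255,330],a.min(0)+[255,330],a.max(0)+[255,330])
s=vision.camera('scene'); C=cloud(s); print(proj(s,u2w(.0595,.045,.119)),proj(s,u2w(.0645,.045,.119)))
ps=[]
for y in(-.01,0,.095,.1,.005):
  for x in(-.03,-.01,.03,.05):
    q=proj(s,u2w(x,y,.095)); ps.append(w2u(C[int(round(q[1])),int(round(q[0]))])); 
ps=np.array(ps); k=abs(ps[:,2]-.094)<.006; A=np.c_[ps[k][:,:2],np.ones(k.sum())]; co=np.linalg.lstsq(A,ps[k][:,2],rcond=None)[0]; print('plate plane',co,'far',co@[.0595,.045,1],'near',co@[-.0505,.045,1],k.sum())
ps=[]
for y in(-.038,.126):
  for x in(-.06,-.03,0,.03,.06):
    q=proj(s,u2w(x,y,.095)); ps.append(w2u(C[int(round(q[1])),int(round(q[0]))])[2])
print('carriage z',np.round(ps,4))
x1,y1=.71,.20
g=cv2.cvtColor(rect(s,.095,.40,.71,-.14,.20),cv2.COLOR_BGR2GRAY)
e=lambda a,b:edge(g,u2w(*a,.095)[:2],u2w(*b,.095)[:2],x1,y1,half=.006)
for n,a,b in(('coverR y',(.045,-.025),(-.04,-.025)),('coverL y',(.045,.115),(-.04,.115)),('far x',(.0595,-.02),(.0595,.02)),('far x2',(.0595,.07),(.0595,.11)),('near',(-.0505,-.02),(-.0505,.11))):
    l=e(a,b); print(n,w2u(np.append(l[0],.095)),l[2])
E
```

```text
s0 32 [264.9688 351.875 ] [264 347] [266 358]
s2 32 [264.9688 351.875 ] [264 347] [266 358]
s11 30 [265.  351.5] [264 347] [266 356]
s14 4 [264.5 355.5] [264 355] [265 356]
s15 9 [264.6667 352.6667] [264 350] [266 356]
s16 30 [265.  351.5] [264 347] [266 356]
[351.4548 259.6378] [351.5179 261.0245]
plate plane [-0.0074  0.0003  0.0932] far 0.09273413863853608 near 0.09354509714797418 18
carriage z [0.091  0.0942 0.0927 0.0929 0.0937 0.0955 0.0918 0.0921 0.0913 0.0943]
coverR y [-0.004  -0.0262  0.095 ] 0.00033152508
coverL y [0.0012 0.1178 0.095 ] 0.00034501607
far x [0.0637 0.0016 0.095 ] 0.00038926268
far x2 [0.063  0.0868 0.095 ] 0.00046281418
near [-0.0485  0.0483  0.095 ] 0.00030759972
```

The catch tab has returned to its starting pixel row: 265.0 against 264.97 at the start, where a deflected catch would shift it about 1.4 px. The plate is flush, so the cover is locked. Next is the switch.

```bash
python3 - <<'E'
from h import *
np.set_printoptions(precision=4,suppress=True)
I=u2w(-.015,-.095,.084); print(I); s=vision.camera('scene'); C=cloud(s)
# check switch top in scene
print('proj top',proj(s,u2w(-.015,-.095,.132)),[ (x['p'],x['centre']) for x in vision.spot_point(s,'igniter_grip')[:1]], proj(s,u2w(-.015,-.095,.122)))
go(I+[0,0,.1],tool(UY+np.pi/2)); print(get_obs()['q'])
t=cv2.imread('pics/t3.png'); 
r=rect({'image':t[:,:,::-1],'T':vision.camera('top')['T'],'mtx':vision.camera('top')['mtx']},.132,.48,.58,-.12,0.,4000); cv2.imwrite('pics/ig.png',r)
m=(r[...,2].astype(int)>130)&(r[...,1]<70); a=np.argwhere(m)[:,::-1].astype(np.float32); q=cv2.minAreaRect(a); print('bar top world',.58-q[0][1]/4000,0-q[0][0]/4000,q[1],q[2])
E
```

```text
[ 0.5367 -0.0616  0.084 ]
proj top [287.9251 234.5783] [(0.63, [286.8, 238.8])] [288.1051 238.3437]
pos [ 0.5489 -0.0231  0.2288] slide [-0.123 -0.385 -0.448] turn [ 0.0005 -0.0008  0.25  ] deg 90.0 F [-0.5  0.5  0.2] t 14.7
[-0.2455  0.3929  1.5839 -0.      1.1703 -0.1946]
bar top world 0.5365571937561034 -0.06095681381225586 (49.02665328979492, 178.83497619628906) 4.053554534912109
```

View pics/ig.png

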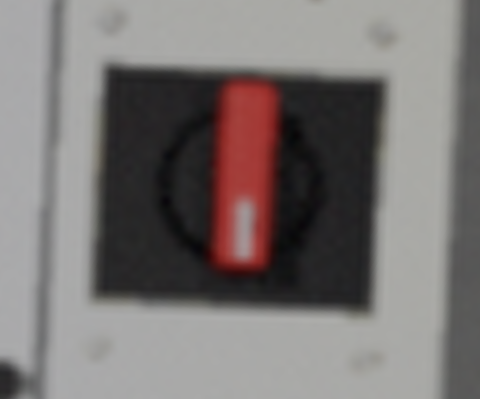

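The switch is at (0.5367, -0.061), in agreement with the model. Turning the jaws across it.

Request:
step_arm:
  slide:
    - [-0.05,-0.15,0]
    - [-0.1,-0.3,0]
    - [-0.123,-0.385,0]
    - [-0.123,-0.385,0]
    - [-0.123,-0.385,0]
    - [-0.123,-0.385,0]
    - [-0.123,-0.385,0]
    - [-0.123,-0.385,0]
    - [-0.123,-0.385,-0.1]
    - [-0.123,-0.385,-0.2]
    - [-0.123,-0.385,-0.3]
    - [-0.123,-0.385,-0.4]
  turn:
    - [0,0,0.022]
    - [0,0,0.044]
    - [0,0,0.066]
    - [0,0,0.088]
    - [0,0,0.11]
    - [0,0,0.132]
    - [0,0,0.154]
    - [0,0,0.176]
    - [0,0,0.198]
    - [0,0,0.22]
    - [0,0,0.235]
    - [0.0003,-0.0003,0.25]
  jaw: 0.6

```text
time: 16.0
position: [0.537, -0.0613, 0.1887]
tool_rot: [-0.488, 0.512, 0.489, 0.511]
ft_force: [-0.6, 0.3, -0.2]
grip_width: 0.0521
```

```bash
python3 - <<'E'
from h import *
go(u2w(-.015,-.095,.084),tool(UY+np.pi/2)); o=get_obs();print(o['q'].round(2),o['grip_width'])
s=shot('scene','s17')
cv2.imwrite('pics/s17q.png',cv2.resize(s['image'][130:280,220:400,::-1],None,fx=4.4,fy=4,interpolation=cv2.INTER_CUBIC))
E
```

```text
pos [ 0.537  -0.0613  0.1887] slide [-0.003 -0.004 -1.047] turn [ 0.0001 -0.0002 -0.0009] deg 0.3 F [-0.6  0.3 -0.2] t 16.0
[-0.32  0.43  1.66 -0.    1.06 -1.84] 0.052114870670463574
```

View pics/s17q.png

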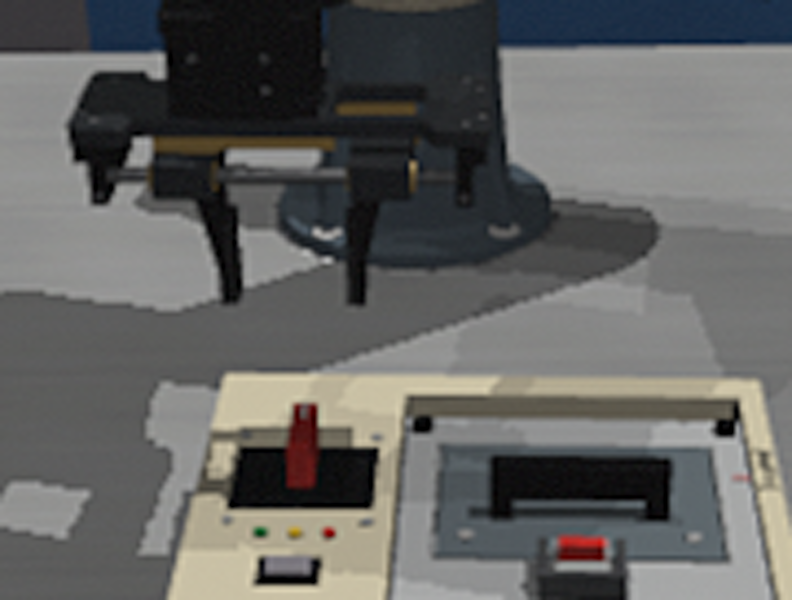

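Request:
step_arm:
  slide:
    - [0,0,-0.3]
    - [0,0,-0.6]
    - [0,0,-0.8]
    - [0,0,-0.95]
    - [0,0,-1]
    - [0,0,-1]
  turn:
    - [0,0,0]
    - [0,0,0]
    - [0,0,0]
    - [0,0,0]
    - [0,0,0]
    - [0,0,0]

```text
time: 16.65
position: [0.5367, -0.0619, 0.0891]
tool_rot: [-0.487, 0.513, 0.487, 0.512]
ft_force: [-0.4, 0.1, 0.2]
grip_width: 0.0523
```

```bash
python3 - <<'E'
from h import *
go(u2w(-.015,-.095,.084),tool(UY+np.pi/2))
s=shot('scene','s18')
cv2.imwrite('pics/s18q.png',cv2.resize(s['image'][160:280,220:370,::-1],None,fx=5,fy=5,interpolation=cv2.INTER_CUBIC))
E
```

```text
pos [ 0.5367 -0.0619  0.0891] slide [-0.     0.003 -0.051] turn [ 0.0001 -0.0003  0.    ] deg 0.1 F [-0.4  0.1  0.2] t 16.65
```

View pics/s18q.png

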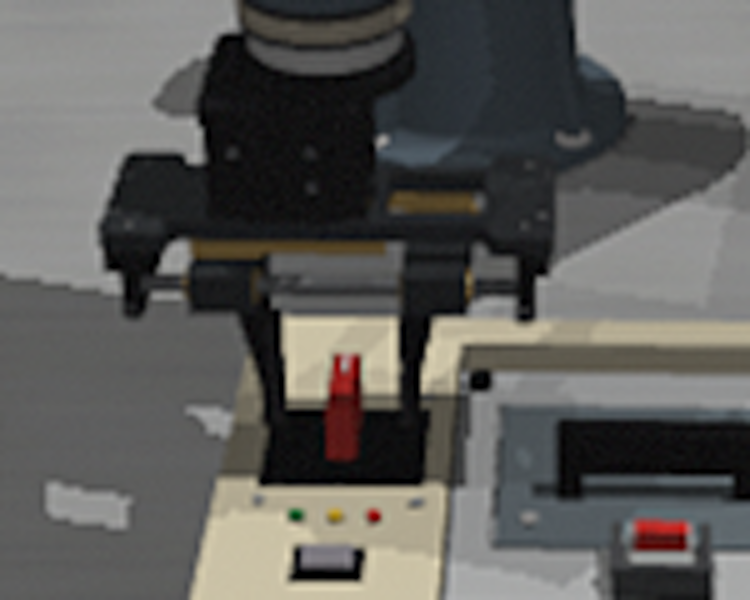

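The bar at (343,405) is centred between the fingers. Going 4 mm lower, then closing gently.

Request:
step_arm:
  slide:
    - [0,0.003,-0.03]
    - [0,0.003,-0.04]
    - [0,0.003,-0.04]
    - [0,0.003,-0.04]
    - [0,0.003,-0.04]
    - [0,0.003,-0.04]
    - [0,0.003,-0.04]
  turn:
    - [0,0,0]
    - [0,0,0]
    - [0,0,0]
    - [0,0,0]
    - [0,0,0]
    - [0,0,0]
    - [0,0,0]
  jaw: 0
  newtons: 30

```text
time: 17.4
position: [0.5372, -0.0612, 0.0862]
tool_rot: [-0.487, 0.513, 0.487, 0.513]
ft_force: [0.9, 4.7, 2.2]
grip_width: 0.0131
```

Request:
step_arm:
  slide:
    - [0,0,0]
    - [0,0,0]
    - [0,0,0]
    - [0,0,0]
    - [0,0,0]
    - [0,0,0]
    - [0,0,0]
    - [0,0,0]
    - [0,0,0]
    - [0,0,0]
  turn:
    - [0,0,-0.02]
    - [0,0,-0.04]
    - [0,0,-0.06]
    - [0,0,-0.08]
    - [0,0,-0.1]
    - [0,0,-0.12]
    - [0,0,-0.14]
    - [0,0,-0.155]
    - [0,0,-0.165]
    - [0,0,-0.165]

```text
time: 18.4
position: [0.5377, -0.0604, 0.0862]
tool_rot: [-0.168, 0.686, 0.17, 0.687]
ft_force: [2.4, 8.7, 1.6]
grip_width: 0.0132
```

```bash
python3 - <<'E'
from h import *
o=get_obs(); R=Ro.from_quat(o['tool_rot']).as_matrix(); y=np.arctan2(R[1,2],R[0,2])-UY-np.pi/2; print('yaw',y,o['position'],o['ft_force'].round(1),o['moment'].round(2),o['grip_width'],o['time'])
s=shot('scene','s19')
cv2.imwrite('pics/s19q.png',cv2.resize(s['image'][160:280,220:370,::-1],None,fx=5,fy=5,interpolation=cv2.INTER_CUBIC))
E
```

```text
yaw -1.036754761265265 [ 0.5377135  -0.06036079  0.08620864] [2.4 8.7 1.6] [ 1.47 -0.6   0.43] 0.013162436290914351 18.4
```

View pics/s19q.png

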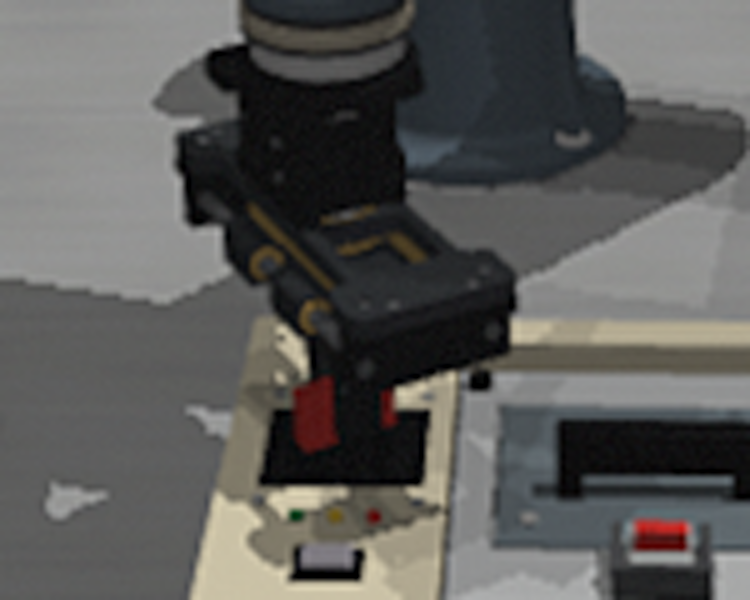

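Request:
step_arm:
  slide:
    - [0,0,0]
    - [0,0,0]
    - [0,0,0]
  turn:
    - [0,0,-0.005]
    - [0,0,-0.01]
    - [0,0,-0.01]

```text
time: 18.75
position: [0.5379, -0.0606, 0.0863]
tool_rot: [-0.148, 0.691, 0.148, 0.692]
ft_force: [2.8, 7.7, 0.5]
grip_width: 0.0135
```

```bash
python3 - <<'E'
from h import *
o=get_obs(); R=Ro.from_quat(o['tool_rot']).as_matrix(); y=np.arctan2(R[1,2],R[0,2])-UY-np.pi/2; print('yaw',y,o['position'],o['ft_force'].round(1),o['moment'].round(2),o['grip_width'],o['time'])
E
```

```text
yaw -1.097900837963608 [ 0.53785186 -0.06061014  0.08625617] [2.8 7.7 0.5] [ 1.29 -0.56  0.65] 0.013468088450527653 18.75
```

The moment rises with further twist, so the switch is on its stop. Releasing.

Request:
step_arm:
  slide:
    - [0,0,0]
    - [0,0,0]
    - [0,0,0]
    - [0,0,0]
    - [0,0,0]
    - [0,0,0]
    - [0,0,0]
    - [0,0,0]
  turn:
    - [0,0,0]
    - [0,0,0]
    - [0,0,0]
    - [0,0,0]
    - [0,0,0]
    - [0,0,0]
    - [0,0,0]
    - [0,0,0]
  jaw: 1

```text
time: 19.55
position: [0.5373, -0.0629, 0.0861]
tool_rot: [-0.148, 0.692, 0.147, 0.691]
ft_force: [-0.3, -0.5, -0.4]
grip_width: 0.0696
```

Request:
step_arm:
  slide:
    - [0,0,0.2]
    - [0,0,0.6]
    - [0,0,1]
    - [0,0,1]
  turn:
    - [0,0,0]
    - [0,0,0]
    - [0,0,0]
    - [0,0,0]

```text
time: 19.95
position: [0.5412, -0.0639, 0.1914]
tool_rot: [-0.15, 0.688, 0.145, 0.695]
ft_force: [1.9, -1.2, 1.1]
grip_width: 0.0868
```

Request:
step_arm:
  slide:
    - [-0.4,-0.4,0.3]
    - [-0.8,-0.8,0.6]
    - [-1,-1,0.8]
    - [-1,-1,0.8]
  turn:
    - [0,0,0]
    - [0,0,0]
    - [0,0,0]
    - [0,0,0]

```text
time: 20.35
position: [0.4357, -0.1652, 0.2679]
tool_rot: [-0.148, 0.692, 0.145, 0.692]
ft_force: [0.8, -0.5, 0.2]
grip_width: 0.0866
```

Request:
step_arm:
  slide:
    - [0,-0.4,0]
    - [0,-0.8,0]
    - [0,-1,0]
    - [0,-1,0]
  turn:
    - [0,0,0]
    - [0,0,0]
    - [0,0,0]
    - [0,0,0]

```text
time: 20.75
position: [0.4373, -0.2646, 0.2651]
tool_rot: [-0.146, 0.692, 0.146, 0.691]
ft_force: [-0.5, 0.9, -0.3]
grip_width: 0.0872
```

```bash
python3 - <<'E'
from h import *
np.set_printoptions(precision=4,suppress=True)
o=get_obs(); print(o['position'],o['ft_force'].round(1),o['time'])
s=shot('scene','s20');t=shot('top','t20')
im=s['image'][:,:,::-1].astype(int)[255:285,330:375]; m=(im[...,2]>110)&(im[...,1]<80)&(im[...,0]<80); a=np.argwhere(m); print('tab',m.sum(),a.mean(0)+[255,330])
cv2.imwrite('pics/s20q.png',cv2.resize(s['image'][200:300,130:430,::-1],None,fx=2.6,fy=4,interpolation=cv2.INTER_CUBIC))
cv2.imwrite('pics/t20q.png',cv2.resize(t['image'][130:290,200:400,::-1],None,fx=4,fy=3.7,interpolation=cv2.INTER_CUBIC))
E
```

```text
[ 0.4373 -0.2646  0.2651] [-0.5  0.9 -0.3] 20.75
tab 30 [265.  351.5]
```

View pics/s20q.png

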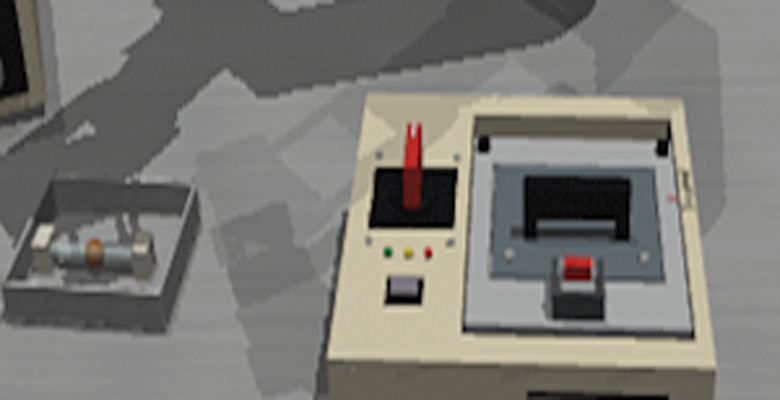

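View pics/t20q.png

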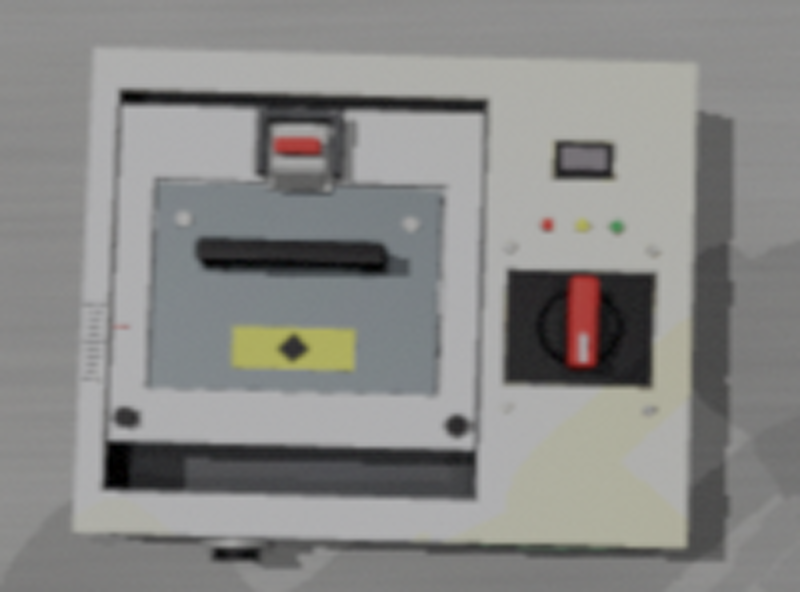

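The cover is flush, with the catch nose overlapping its far edge at (300,183). The switch bar is back at rest at (583,320), and the tray has not moved. The arm is clear, so I'm handing in.

```bash
python3 -c "
from rig import hand_in
print(hand_in())"
```

```text
the job is handed in; nothing more can be done
None
```

I refitted the cover, twisted the ignition switch clockwise to its stop and let it spring back, then handed in at about 21 s of the 69 s allowed. `hand_in()` gives no verdict.

**How it went**
- **Tool length:** the real fingertips sit about 24 mm behind the reported TCP. I found this in the pictures and corrected for it before gripping the cover.
- **Fitting the cover:** I tilted it 25° and felt the side ledges (about 5 N) and then the near edge (about 5.5 N). The carriage stands about 10 mm off mid-slide, away from the robot. I rotated the cover flat and pressed to 38 N; it moved only 0.3 mm, so it was already on its seats.
- **Switch:** I twisted it to about 1.10 rad at the gripper. The twisting moment kept rising to 0.65 N m, far above the spring, so it was on its stop.

**Last checks**
- **Cover:** flush with the carriage to within about 1 mm by depth, which is the limit of that measurement.
- **Catch:** the nose overlaps the cover's far edge, and the red tab is back at its starting pixel row (265.0 against 264.97 before).
- **Switch at rest:** the bar lies in line with the unit again.
- **Tray and arm:** the tray and spent lamp look undisturbed, and the arm stands clear.

**Disagreements:** the two cameras differ by about 1 mm on the cover's sideways position, and the cover was about 1.7 mm off prediction along x. I had no direct reading of the catch or switch position; both are judged from the images and forces.

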